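# Stow the dye bottles and pin the keeper bar

### The arm

A 6-joint arm with a two-finger parallel gripper is mounted at the origin on the work surface. World frame = base frame: x ahead of the robot, y to its left, z up, the work surface at z = 0. Lengths are in m, angles in rad, forces in N, time in s.
With the tool pointing down it reaches from about 0.3 to 0.85 m from the base axis. Payload 5.4 kg.
Tool frame: the origin (TCP) lies between the finger pads; the fingertips stand 22 mm ahead of it and the grasp point (between the pads) lies 3 mm ahead of it; z points along the fingers, y is the line along which they close (so a half turn about z gives the same grasp; the last joint's range is limited). The gripper opens to 85 mm and grips with 20 to 120 N. Pads are 22 mm wide; open, the fingers measure 114 mm over their backs; the gripper's body (76 mm by 85 mm) begins 54 mm behind the grasp point. The pads swing forward as they close: fully open they stand 13 mm farther back than shut.
Start: joints at [-0.21, 0.158, 1.597, -0, 1.386, -0.21], TCP at [0.575, -0, 0.253] pointing down, gripper open.
Joint ranges: [-2.91, 2.91], [-0.94, 2.29], [0.18, 2.7], [-1.29, 4.43], [0.17, 2.64], [-3, 3]. Speed limits (rad/s): [2.57, 2.57, 3.14, 3.14, 3.14, 3.14].

### API

Orientations are given as [roll, pitch, yaw] about the fixed x, y, z axes, in that order (R = Rz(yaw) Ry(pitch) Rx(roll)).
In Python, from rig import * gives the robot as it stands. The module is installed in compiled form; this text tells all that it offers.
- The arm moves only by the tool carry_out, never from a script. Its argument "increments" is a list of rows, each a list of 7 numbers: the finger opening in mm, from 0 to 85.4, then the shift along the world's x, y, z in mm, then the turn, a rotation vector about the world's x, y, z in rad. A call has 1 to 10 rows; each row shifts and turns the commanded pose from where the row before left it; what a row does not reach is not made up. A row lasts 1/10 s, in which the tool goes at most 50 mm and 8.59 degrees, less where a joint would pass 70% of its speed; a pose out of reach is approached as far as the arm can. A call with a gripper value outside its range is refused whole. The fingers move at their own pace and stop on an object; the grip force is fixed at half the most. Time passes only in rows, so rows that do not move let the fingers close. It gives the time, the measured TCP pose, the force, the opening and the grip force at its end, in the units of the state.
- observe(): the state, without advancing time (a new reading comes with each control period).
- capture(name): name is "scene" or "side" or "wrist"; returns a dict with "pixels" (480x640x3 uint8, red, green, blue), "fx", "fy", "cx", "cy" (pixels), "k1" (the pictures are not rectified: a ray, as slopes to the right and down, at radius r is drawn at 1 + k1 r^2 times it, then the intrinsics apply), "rvec" (rotation vector, rad) and "tvec" (3), from world to camera coordinates, as OpenCV has them; the wrist camera has in their place "T_tool_cam" (4x4, takes a point from camera to tool coordinates, whose origin is the TCP and whose axes are the flange's). Camera axes: x right, y down, z forward; pixel columns grow to the right and rows downward; lengths in m; the calibration is good to about 2 mm. A picture is of the moment at which its call begins: read the wrist's pose just before it. There is no depth.
- hand_in(): hands the job in; it is judged then, once.
The state is a dict: "time_s": time; "q": joint angles; "joint_velocities": joint speeds; "joint_efforts": joint torques, N m; "eef_pos": TCP position; "orientation": TCP orientation; "ft_force": force on the tool from outside, world axes, zero at the start; "ft_torque": the same for the moment, N m; "gripper_width": finger opening in m; "grasp_force": force on a finger pad.
Only numpy, scipy, OpenCV 4.12 (cv2) and the standard library are available. Lean on these libraries where they do the work, as an engineer would, in place of code of your own. Each camera call takes 0.05 s, during which the arm holds its last target. There are 200 camera calls.

### The job

Put the leather dyes away: stand every dye bottle that is out on the bench upright in a bay of the wooden rack and set a cork stopper fully home in the mouth of each one. Then swing the rack's yellow keeper bar shut against its spring, across the front of the bottles, and drop the red-handled steel pin fully into the hole of the rack's steel block so that the pin holds the bar shut. Leave the mallet, the thread spool and the round jar where they are; a stopper left over may stay on the bench.

Things in the scene. Friction and masses are not known exactly. Their poses are not given: they have to be found in the camera images.
- rack: Fixed plywood bottle rack. Origin on the bench under the middle bay's centre. Its x runs along the row of three open-topped bays, each 78 (x) by 76 mm (y) inside, 84 mm apart; y points to the 68 mm high back wall. Front (-y): lip 28 mm high. Dividers 60 mm high, 6 mm thick. Bay floors 8 mm above the bench. Keeper hinge at the front's +x end, pin block at its -x end. Yaw within 0.2 rad of the world's.
- rack_bay0 (a point): Centre of the floor of rack bay 0 (8 mm above the bench), at rack x = -84 mm.
- rack_bay1 (a point): Centre of the floor of rack bay 1 (8 mm above the bench), at rack x = 0 mm.
- rack_bay2 (a point): Centre of the floor of rack bay 2 (8 mm above the bench), at rack x = 84 mm.
- rack_hole (a point): Centre of the mouth of the vertical 16 mm pin hole in the top of the grey steel block (44 x 44 mm, top 44 mm above the bench; hole 38 mm deep, floor 6 mm above the bench). At rack x = -110, y = -74 mm.
- keeper (a joint): Angle of the yellow keeper bar, rad. 0: at rest, sprung open, pointing from the hinge to the rack's -x and -y, 0.80 rad out from the rack's front; 0.80: shut, pointing to the rack's -x, along the front; stop at 0.82. It closes clockwise seen from above. The spring always pushes it open: about 0.2 N m open, 0.6 N m shut (2.4 N at the red band).
- keeper_hinge (a point): Vertical hinge axis of the keeper bar, at the bar's mid height (64 mm above the bench); rack x = +142, y = -58 mm. The hinge block below it is 50 mm high.
- keeper_mark (a point): Centre of the red band on the keeper bar, 252 mm from the hinge axis (the bar reaches 268 mm). Bar 16 mm thick, 54 to 74 mm above the bench, passing 10 mm over the steel block. Shut, the band lies next to the pin hole, between it and the bottles: a pin in the hole stands against the bar's outer side and stops it opening. The held pin's shank can push the bar shut before it is lowered.
- pin_mid (a point): Middle of the loose pin, 70 mm above its tip (140 mm long, 0.12 kg): steel shank 12 mm in diameter, 95 mm long, tapered over the last 8 mm to 7 mm across; red square handle 24 x 24 mm, 95 to 140 mm above the tip. z points from tip to handle; x and y are square to the handle's faces. At the start it stands upright in the stand, tip 10 mm above the bench.
- pin_tip (a point): Lower end of the pin, on its axis (same axes as pin_mid). Fully in the rack's hole it lies 6 mm above the bench.
- stand: Fixed dark wooden block 70 x 70 x 50 mm that stores the pin in a vertical 17 mm hole, 40 mm deep, at its centre. Origin under its centre, on the bench.
- bottle0_mid (a point): Middle of dye bottle 0 (white, brown band), 67.5 mm above its foot; z up its axis. 135 mm high, about 0.35 kg, heavy at the bottom: body 66 mm in diameter up to 78 mm, shoulder, straight neck 47 mm in outer diameter from 92 to 135 mm above the foot (grasp it there). Round mouth 39 mm across, 43 mm deep, rim 67.5 mm above this point. None if this bottle is absent.
- bottle1_mid (a point): Middle of dye bottle 1 (white, red band), 67.5 mm above its foot; z up its axis. 135 mm high, about 0.35 kg, heavy at the bottom: body 66 mm in diameter up to 78 mm, shoulder, straight neck 47 mm in outer diameter from 92 to 135 mm above the foot (grasp it there). Round mouth 39 mm across, 43 mm deep, rim 67.5 mm above this point. None if this bottle is absent.
- bottle2_mid (a point): Middle of dye bottle 2 (white, blue band), 67.5 mm above its foot; z up its axis. 135 mm high, about 0.35 kg, heavy at the bottom: body 66 mm in diameter up to 78 mm, shoulder, straight neck 47 mm in outer diameter from 92 to 135 mm above the foot (grasp it there). Round mouth 39 mm across, 43 mm deep, rim 67.5 mm above this point. None if this bottle is absent.
- stopper0_mid (a point): Middle of cork stopper 0, 36 mm above its foot, z up. All three alike, any fits any bottle: 72 mm high, 0.07 kg; tapered plug 28 mm across at the foot, 34 mm at 24 mm up; flange 54 mm across (24 to 30 mm up); round green knob 26 mm across (30 to 72 mm), the place to grasp. Home, the flange rests on the rim and this point is 79.5 mm above the bottle's middle.
- stopper1_mid (a point): Middle of cork stopper 1, 36 mm above its foot, z up. All three alike, any fits any bottle: 72 mm high, 0.07 kg; tapered plug 28 mm across at the foot, 34 mm at 24 mm up; flange 54 mm across (24 to 30 mm up); round green knob 26 mm across (30 to 72 mm), the place to grasp. Home, the flange rests on the rim and this point is 79.5 mm above the bottle's middle.
- stopper2_mid (a point): Middle of cork stopper 2, 36 mm above its foot, z up. All three alike, any fits any bottle: 72 mm high, 0.07 kg; tapered plug 28 mm across at the foot, 34 mm at 24 mm up; flange 54 mm across (24 to 30 mm up); round green knob 26 mm across (30 to 72 mm), the place to grasp. Home, the flange rests on the rim and this point is 79.5 mm above the bottle's middle.
- mallet: Bystander: mallet lying on the bench, 260 mm long.
- spool: Bystander: yellow thread spool, 60 mm in diameter, 65 mm high.
- tin: Bystander: round jar with a red label, 72 mm in diameter, 100 mm high.
Mind the look-alikes: they are no part of the job. What is shaped like the part that bears bottle0_mid but green or purple is not meant.

How it is judged:
By the outcome, as a careful person would: the job done as asked, in the order asked, and still so for the second after the job is handed in, with the robot touching nothing.
Of bottle0, bottle1, bottle2 only 2 to 3 are there at a start; the rules pass over those that are not, and their reading is None.
At some moment in a run one of bottle0, bottle1, bottle2 may be knocked a few centimetres aside while the robot is not near it.
It also fails if it takes over 210 s, if anything falls off the work surface, if the arm or the gripper's body presses on something with over 40 N, if the wrist force passes 120 N, or if a joint passes its speed limit or range.

## Working session

There is one attempt and no reset: what is moved stays moved. The work goes in short steps, Python scripts to look and compute and a tool call to move; the robot and the scene stay as the last step left them, time stands still between calls to the robot, and variables do not carry over. Pictures are saved under pics/ and viewed, at most 14 in all, crops included, and the job is handed in when it is done.

Besides the shell and the picture viewer there is one more tool, called after "Request:" in YAML: its name, and indented under it one key for each argument. carry_out: Moves the arm, as the interface text tells. Its arguments: {"type":"object","properties":{"increments":{"type":"array"}},"required":["increments"]}

```bash
mkdir -p pics
cat > h.py <<'E'
from rig import *
import numpy as np, cv2
from scipy.spatial.transform import Rotation as R
def shot(n,f=None):
    s=observe(); c=capture(n)
    if n=="wrist":
        T=np.eye(4);T[:3,:3]=R.from_euler('xyz',s['orientation']).as_matrix();T[:3,3]=s['eef_pos']
        W=T@np.array(c['T_tool_cam']); 
    else:
        M=np.eye(4);M[:3,:3]=R.from_rotvec(np.ravel(c['rvec'])).as_matrix();M[:3,3]=np.ravel(c['tvec']);W=np.linalg.inv(M)
    c['W']=W
    if f: cv2.imwrite('pics/'+f,c['pixels'][:,:,::-1])
    return c
def ray(c,u,v):
    d=np.array([(u-c['cx'])/c['fx'],(v-c['cy'])/c['fy']]); p=d.copy()
    for _ in range(20): p=d/(1+c['k1']*(p@p))
    r=c['W'][:3,:3]@np.array([p[0],p[1],1]); return c['W'][:3,3],r/np.linalg.norm(r)
def onz(c,u,v,z):
    o,r=ray(c,u,v); return o+r*(z-o[2])/r[2]
def proj(c,P):
    q=np.linalg.inv(c['W'])@np.append(P,1); x=q[:2]/q[2]; x=x*(1+c['k1']*(x@x))
    return np.array([c['cx']+c['fx']*x[0],c['cy']+c['fy']*x[1]])
def blobs(c,lo,hi,amin=60):
    h=cv2.cvtColor(c['pixels'],cv2.COLOR_RGB2HSV); m=cv2.inRange(h,np.array(lo),np.array(hi))
    n,l,s,ce=cv2.connectedComponentsWithStats(m)
    return [(ce[i].round(1),s[i].tolist()) for i in range(1,n) if s[i][4]>=amin],m
E
python3 - <<'E'
from h import *
for n in("scene","side","wrist"):
    c=shot(n,n+'0.png'); print(n,c['W'].round(3).tolist(),c['fx'],c['k1'])
print(observe())
E
```

```text
scene [[-0.234, 0.531, -0.815, 1.79], [0.972, 0.135, -0.191, 0.316], [0.008, -0.837, -0.548, 0.91], [0.0, 0.0, 0.0, 1.0]] 556.0528393405211 -0.03288820391344818
side [[0.849, -0.285, 0.445, -0.077], [-0.528, -0.487, 0.696, -1.005], [0.019, -0.825, -0.564, 0.892], [0.0, 0.0, 0.0, 1.0]] 606.5089795237853 -0.17291470003729312
wrist [[1.0, -0.001, -0.002, 0.574], [-0.001, -0.962, -0.274, 0.07], [-0.001, 0.274, -0.962, 0.373], [0.0, 0.0, 0.0, 1.0]] 366.06717101208125 -0.013896898360335499
{'time_s': 0.15, 'q': array([-2.10090854e-01,  1.58897480e-01,  1.59792477e+00, -3.59518850e-05,
        1.38620149e+00, -2.10088683e-01]), 'joint_velocities': array([-0.00120228, -0.00196466, -0.00470339,  0.00011658, -0.00081043,
        0.00052325]), 'joint_efforts': array([-2.14565043e-04, -3.96382570e+01, -3.31784391e+01, -3.73612720e-04,
        5.52137004e-03,  3.93964319e-05]), 'eef_pos': array([5.74573996e-01, 6.47143950e-05, 2.52556001e-01]), 'orientation': array([-3.14018566e+00, -2.63893648e-04,  1.57080059e+00]), 'ft_force': array([-0.11101523, -0.14208034, -0.60857947]), 'ft_torque': array([ 0.02666784, -0.03496745, -0.02942457]), 'grasp_force': 0.0, 'gripper_width': 0.08545072668954008}
```

View pics/scene0.png

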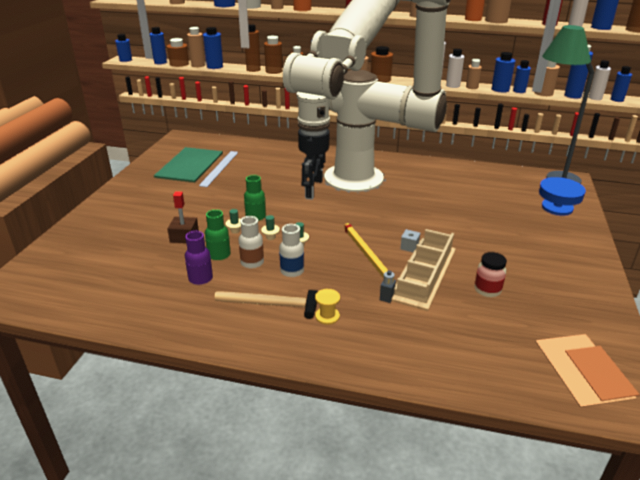

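View pics/side0.png

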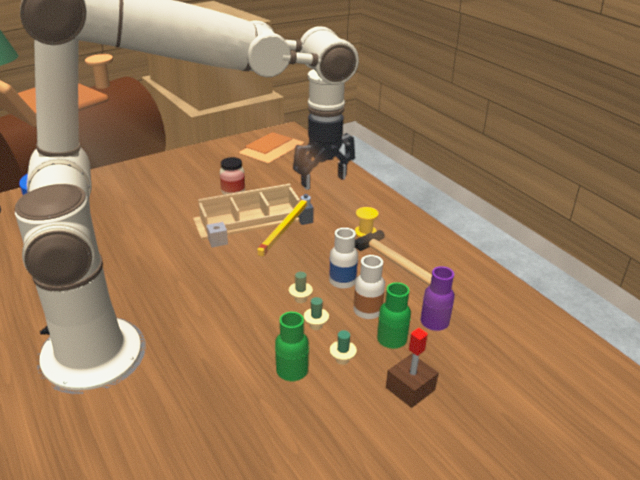

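Scene view: brown-band bottle mouth at about (250,224) and blue-band at (291,232), with no red-band bottle. Stopper knobs are at (234,212), (269,219) and (301,228), the pin handle at (178,198), and the steel block at (410,236). The side view shows the same things: brown (372,263), blue (345,235), knobs (300,275), (317,302) and (344,335), pin (418,342), block (216,230).

Run:
```python
from h import *
a=shot("scene");b=shot("side")
P=dict(brown=((250,222),(372,263),.135),blue=((291,230),(345,235),.135),sA=((301,226),(300,275),.072),sB=((269,218),(317,301),.072),sC=((234,211),(344,334),.072),
pin=((178,198),(418,342),.127),block=((410,236),(216,228),.044),green1=((254,180),(292,320),.135),green2=((215,215),(398,290),.135),purple=((196,237),(442,274),.135),band=((347,226),(261,250),.064),hinge=((389,275),(306,202),.064),
spool=((328,296),(367,214),.065))
for k,(p,q,z) in P.items(): print(k,onz(a,*p,z).round(3),onz(b,*q,z).round(3))
print('rack far back corner',onz(a,454,235,.068).round(3))
for n,c in(("scene",a),("side",b)):
    print(n,'red',blobs(c,(0,180,120),(6,255,255),15)[0]); print('yel',blobs(c,(22,180,120),(32,255,255),15)[0])
```

```text
brown [ 0.596 -0.172  0.135] [ 0.583 -0.184  0.135]
blue [ 0.608 -0.054  0.135] [ 0.594 -0.064  0.135]
sA [ 0.484 -0.062  0.072] [ 0.472 -0.071  0.072]
sB [ 0.464 -0.165  0.072] [ 0.457 -0.168  0.072]
sC [ 0.451 -0.28   0.072] [ 0.449 -0.282  0.072]
pin [ 0.508 -0.426  0.127] [ 0.518 -0.419  0.127]
block [0.416 0.245 0.044] [0.404 0.244 0.044]
green1 [ 0.36  -0.245  0.135] [ 0.346 -0.256  0.135]
green2 [ 0.585 -0.277  0.135] [ 0.574 -0.286  0.135]
purple [ 0.7   -0.281  0.135] [ 0.688 -0.291  0.135]
band [0.439 0.063 0.064] [0.447 0.071 0.064]
hinge [0.645 0.215 0.064] [0.656 0.212 0.064]
spool [0.767 0.084 0.065] [0.762 0.077 0.065]
rack far back corner [0.418 0.368 0.068]
scene red [(array([513.9, 108.3]), [512, 107, 5, 4, 16]), (array([177.4, 193.8]), [173, 191, 10, 6, 46])]
yel []
side red [(array([234.2, 184.8]), [222, 181, 19, 10, 75]), (array([417.7, 340.7]), [409, 328, 19, 27, 349])]
yel [(array([285.9, 221. ]), [263, 200, 43, 45, 330]), (array([366.9, 212.6]), [356, 207, 22, 12, 211]), (array([358.9, 231.8]), [355, 227, 11, 10, 48])]
```

View pics/wrist0.png

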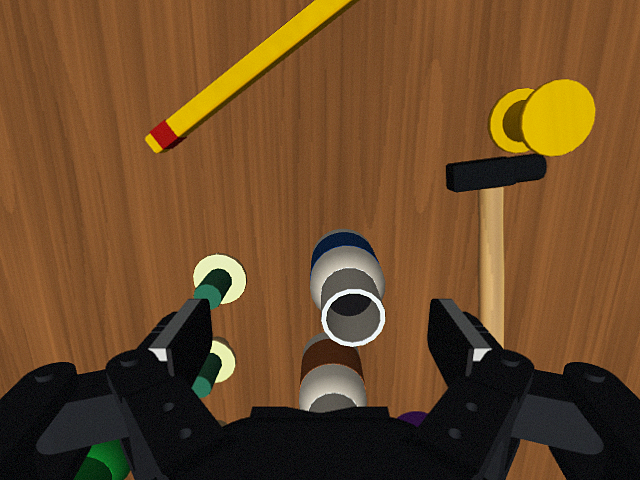

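Wrist view: blue mouth ellipse is centred near (353,317) and the red band near (163,136). I'll measure the blue mouth and handle geometry from here.

```bash
cat >> h.py <<'E'
def rims(c,z,lo,hi,amin=150):
    b,m=blobs(c,lo,hi,amin); out=[]
    for k in cv2.findContours(m,cv2.RETR_EXTERNAL,cv2.CHAIN_APPROX_NONE)[0]:
        if cv2.contourArea(k)>amin and len(k)>=5:
            e=cv2.fitEllipse(k); p=onz(c,*e[0],z); q=onz(c,e[0][0]+e[1][0]/2,e[0][1],z); out.append((np.round(e[0]),np.round(e[1]),p.round(4)))
    return out
E
python3 - <<'E'
from h import *
c=shot("wrist")
for r in rims(c,.135,(0,0,225),(180,40,255)):print(r)
print('band',blobs(c,(0,180,100),(6,255,255))[0])
print(onz(c,163,136,.074), onz(c,353,317,.135))
E
```

```text
(array([352., 317.]), array([56., 62.]), array([ 0.5972, -0.0557,  0.135 ]))
band [(array([162.9, 134.1]), [149, 120, 28, 29, 340])]
[0.44994534 0.0699612  0.074     ] [ 0.59764664 -0.05592658  0.135     ]
```

Request:
carry_out:
  increments:
    - [85,12,-28,0,0,0,0]
    - [85,11,-28,0,0,0,0]
    - [85,0,0,-40,0,0,0]
    - [85,0,0,-40,0,0,0]
    - [85,0,0,-40,0,0,0]
    - [85,0,0,-17,0,0,0]
    - [40,0,0,0,0,0,0]
    - [40,0,0,0,0,0,0]
    - [40,0,0,0,0,0,0]
    - [40,0,0,0,0,0,0]

```text
time_s: 1.3
eef_pos: [0.5993, -0.0564, 0.1186]
orientation: [3.138, 0.001, 1.571]
ft_force: [-1.2, 0.2, 4.4]
gripper_width: 0.046
grasp_force: 62.3
```

Request:
carry_out:
  increments:
    - [35,0,0,45,0,0,0]
    - [35,0,0,45,0,0,0]
    - [35,0,0,45,0,0,0]
    - [35,0,0,45,0,0,0]
    - [35,-5,48,0,0,0,0]
    - [35,-5,48,0,0,0,0]
    - [35,-10,48,0,0,0,0]
    - [35,-10,48,0,0,0,0]
    - [35,-10,28,0,0,0,0]
    - [35,0,0,0,0,0,0]

```text
time_s: 2.3
eef_pos: [0.5563, 0.1679, 0.2965]
orientation: [-3.141, -0.002, 1.576]
ft_force: [0.8, 0.1, -3.1]
gripper_width: 0.0463
grasp_force: 63.7
```

Run:
```python
from h import *
c=shot("wrist","w1.png"); s=observe(); print(s['eef_pos'],s['orientation'],s['gripper_width'],s['ft_force'])
```

```text
[0.55720937 0.16569352 0.29649225] [3.14131212e+00 4.36019715e-05 1.57423012e+00] 0.04639370790075139 [-0.05444799 -0.52744711 -3.60987526]
```

View pics/w1.png

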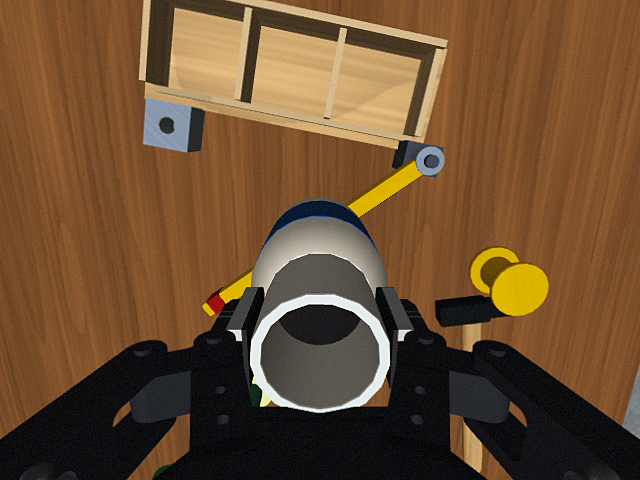

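Rack seen: hole (167,125), hinge washer (431,161), left divider top from (249,8) to (238,99), right divider top (344,29) to (328,118), back right corner (447,42).

Run:
```python
from h import *
c=shot("wrist")
h=onz(c,167,125,.044);g=onz(c,431,161,.076)
print('hole',h,'hinge',g)
for z,p in((.06,(249,8)),(.06,(344,29)),(.06,(328,118)),(.06,(239,99)),(.068,(447,42))):print(p,onz(c,*p,z).round(4))
d=(h-g)[:2]; yaw=np.arctan2(d[1],d[0])-np.arctan2(-16,-252); yaw=(yaw+np.pi)%(2*np.pi)-np.pi
print('len',np.hypot(*d),'yaw',yaw)
Rm=np.array([[np.cos(yaw),-np.sin(yaw)],[np.sin(yaw),np.cos(yaw)]])
o=((h[:2]-Rm@[-.11,-.074])+(g[:2]-Rm@[.142,-.058]))/2
print('o',o,'bays',[ (o+Rm@[x,0]).round(4) for x in(-.084,0,.084)],'hole',o+Rm@[-.11,-.074])
i=np.array(o)
for p in(((.142,.038),.068),((-.042,0.035),.06),((.042,.035),.06),((.042,-.035),.06)):print(p,proj(c,np.append(o+Rm@np.array(p[0]),p[1])).round(0))
```

```text
hole [0.40719864 0.24532583 0.044     ] hinge [0.65812498 0.21347278 0.076     ]
(249, 8) [0.4949 0.3418 0.06  ]
(344, 29) [0.5773 0.3256 0.06  ]
(328, 118) [0.5639 0.2513 0.06  ]
(239, 99) [0.4822 0.2677 0.06  ]
(447, 42) [0.666  0.3139 0.068 ]
len 0.25294000392634003 yaw -0.18967343843857165
o [0.52939228 0.29723226] bays [array([0.4469, 0.3131]), array([0.5294, 0.2972]), array([0.6119, 0.2814])] hole [0.40741321 0.24529859]
((0.142, 0.038), 0.068) [458.  50.]
((-0.042, 0.035), 0.06) [249.  11.]
((0.042, 0.035), 0.06) [344.  31.]
((0.042, -0.035), 0.06) [328. 114.]
```

Request:
carry_out:
  increments:
    - [35,18,38,0,0,0,0]
    - [35,18,38,0,0,0,0]
    - [35,19,40,0,0,0,0]
    - [35,0,0,0,0,0,0]
    - [35,0,0,0,0,0,0]
    - [35,0,0,-40,0,0,0]
    - [35,0,0,-35,0,0,0]
    - [35,0,0,0,0,0,0]

```text
time_s: 3.2
eef_pos: [0.6097, 0.277, 0.2149]
orientation: [-3.13, 0.004, 1.568]
ft_force: [-1.0, -0.7, -3.6]
gripper_width: 0.0463
grasp_force: 64.0
```

Request:
carry_out:
  increments:
    - [35,2,3,0,0,0,0]
    - [35,0,0,-40,0,0,0]
    - [35,0,0,-30,0,0,0]
    - [35,0,0,0,0,0,0]
    - [35,0,0,0,0,0,0]

```text
time_s: 3.7
eef_pos: [0.62, 0.2865, 0.1673]
orientation: [3.126, -0.008, 1.571]
ft_force: [-15.0, 2.0, 38.3]
gripper_width: 0.0463
grasp_force: 84.8
```

Request:
carry_out:
  increments:
    - [35,0,0,40,0,0,0]
    - [35,0,0,40,0,0,0]
    - [35,0,0,0,0,0,0]
    - [35,0,0,0,0,0,0]
    - [35,0,0,0,0,0,0]
    - [35,0,0,0,0,0,0]

```text
time_s: 4.3
eef_pos: [0.6141, 0.2826, 0.2293]
orientation: [-3.138, 0.001, 1.571]
ft_force: [0.2, -0.4, -4.2]
gripper_width: 0.0463
grasp_force: 77.4
```

Run:
```python
from h import *
for _ in range(3):
    c=shot("wrist","w2.png"); s=observe(); print(s['eef_pos'],s['orientation'],s['gripper_width'],s['ft_force'])
a=shot("scene","s2.png");b=shot("side")
x=np.hstack([cv2.resize(a['pixels'][170:330,230:470],(480,320)),cv2.resize(b['pixels'][130:290,170:370],(400,320))])
cv2.imwrite('pics/c2.png',cv2.resize(x,(800,291))[:,:,::-1])
```

```text
[0.61417029 0.28265309 0.22928426] [-3.13828032e+00  8.59908107e-04  1.57059646e+00] 0.046267163046809764 [ 0.40802248  0.03467909 -3.56334046]
[0.6142867  0.28271641 0.22947267] [-3.13862926e+00  7.67561156e-04  1.57065993e+00] 0.04589406275249008 [ 0.80810916 -0.75244604 -3.953784  ]
[0.61443979 0.28277404 0.22979891] [-3.13922849e+00  6.13065755e-04  1.57069418e+00] 0.04650875293656991 [ 0.92116154 -0.3246948  -3.46176786]
```

View pics/c2.png

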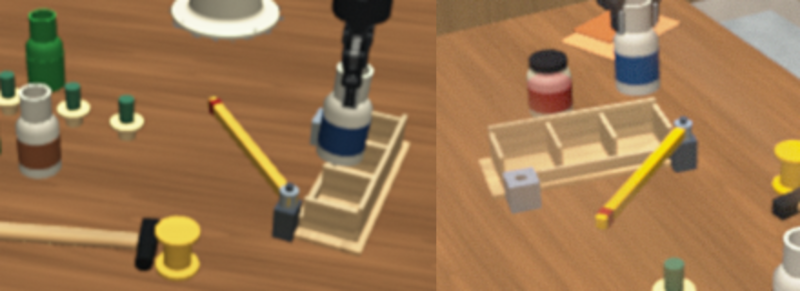

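View pics/w2.png

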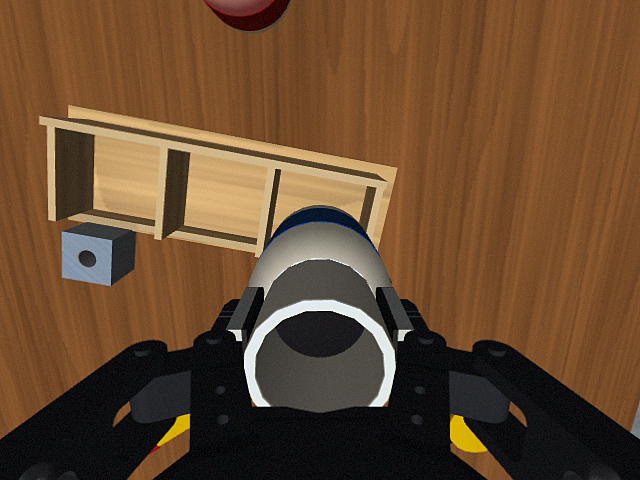

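Run:
```python
from h import *
c=shot("wrist"); print(observe()['eef_pos'])
print('hole',onz(c,88,259,.044))
yaw=-.19;Rm=np.array([[np.cos(yaw),-np.sin(yaw)],[np.sin(yaw),np.cos(yaw)]]);o=np.array([.5294,.2972])
for p,z in(((275,169),.06),((260,252),.06),((163,152),.06),((158,236),.06),((384,184),.068),((40,120),.068),((375,200),.06)):
    w=onz(c,*p,z);print(p,w.round(4),'rack',(Rm.T@(w[:2]-o)).round(4))
z=observe()['eef_pos'][2]+.135-.1186
print('mouth',rims(c,z,(0,0,200),(180,40,255),600))
for p in((250,290),(395,290),(320,206)):
    print(p,onz(c,*p,z-.06).round(4), onz(c,*p,z-.135).round(4))
```

```text
[0.61482849 0.28293305 0.23073099]
hole [0.40697897 0.24748606 0.044     ]
(275, 169) [0.5785 0.3275 0.06  ] rack [0.0425 0.0391]
(260, 252) [0.5637 0.2592 0.06  ] rack [ 0.0408 -0.0309]
(163, 152) [0.4919 0.3408 0.06  ] rack [-0.045   0.0357]
(158, 236) [0.4798 0.2731 0.06  ] rack [-0.0442 -0.033 ]
(384, 184) [0.6632 0.3167 0.068 ] rack [0.1277 0.0445]
(40, 120) [0.4059 0.3647 0.068 ] rack [-0.134  0.043]
(375, 200) [0.6579 0.3029 0.06  ] rack [0.1252 0.0299]
mouth [(array([319., 366.]), array([126., 143.]), array([0.6135, 0.2802, 0.2471]))]
(250, 290) [0.5798 0.2809 0.1871] [0.5643 0.2478 0.1121]
(395, 290) [0.6501 0.2808 0.1871] [0.6668 0.2477 0.1121]
(320, 206) [0.6138 0.3221 0.1871] [0.6138 0.3079 0.1121]
```

Request:
carry_out:
  increments:
    - [35,-4,-2,0,0,0,0]
    - [35,0,0,0,0,0,0]
    - [35,0,0,0,0,0,0]
    - [35,0,0,-15,0,0,0]
    - [35,0,0,-15,0,0,0]
    - [35,0,0,-10,0,0,0]
    - [35,0,0,0,0,0,0]
    - [35,0,0,0,0,0,0]
    - [35,0,0,0,0,0,0]

```text
time_s: 5.5
eef_pos: [0.6115, 0.2811, 0.192]
orientation: [3.14, -0.0, 1.571]
ft_force: [0.3, 0.6, -4.5]
gripper_width: 0.0463
grasp_force: 77.4
```

Request:
carry_out:
  increments:
    - [35,0,0,-8,0,0,0]
    - [35,0,0,-7,0,0,0]
    - [35,0,0,-5,0,0,0]
    - [35,0,0,0,0,0,0]
    - [35,0,0,0,0,0,0]

```text
time_s: 6.0
eef_pos: [0.6109, 0.2809, 0.171]
orientation: [-3.141, 0.0, 1.571]
ft_force: [-0.3, -0.1, -3.6]
gripper_width: 0.0462
grasp_force: 77.4
```

Request:
carry_out:
  increments:
    - [35,0,0,-10,0,0,0]
    - [35,0,0,-10,0,0,0]
    - [35,0,0,-10,0,0,0]
    - [35,0,0,-10,0,0,0]
    - [35,0,0,0,0,0,0]
    - [35,0,0,0,0,0,0]
    - [35,0,0,0,0,0,0]

```text
time_s: 6.7
eef_pos: [0.6112, 0.2822, 0.1345]
orientation: [3.141, -0.002, 1.571]
ft_force: [-6.4, 1.4, 14.1]
gripper_width: 0.0461
grasp_force: 81.1
```

Request:
carry_out:
  increments:
    - [62,0,0,2,0,0,0]
    - [62,0,0,0,0,0,0]
    - [62,0,0,0,0,0,0]
    - [62,0,0,20,0,0,0]
    - [62,0,0,40,0,0,0]
    - [62,0,0,50,0,0,0]
    - [62,0,0,40,0,0,0]
    - [85,0,-40,0,0,0,0]
    - [85,0,0,0,0,0,0]
    - [85,0,0,0,0,0,0]

```text
time_s: 7.7
eef_pos: [0.6109, 0.2403, 0.2826]
orientation: [-3.141, -0.0, 1.569]
ft_force: [0.1, -0.6, 1.0]
gripper_width: 0.0852
grasp_force: 0.0
```

Run:
```python
from h import *
c=shot("wrist","w3.png"); print(observe()['eef_pos'])
print(rims(c,.143,(0,0,200),(180,40,255),300))
a=shot("scene","s3.png")
```

```text
[0.61064512 0.24092572 0.28213895]
[(array([330., 132.]), array([66., 68.]), array([0.6171, 0.3124, 0.143 ]))]
```

View pics/w3.png

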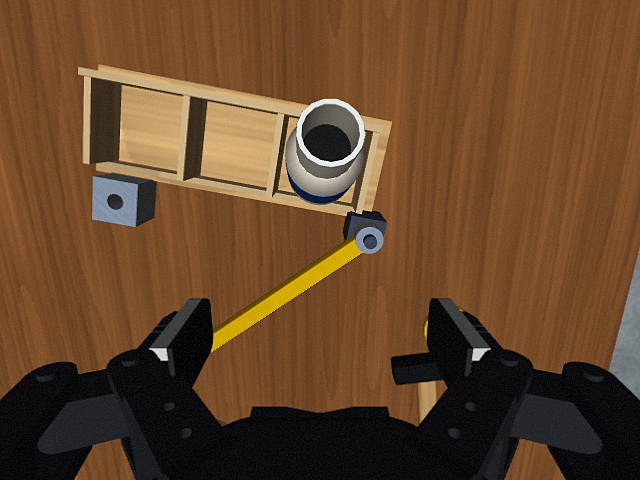

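Mouth at (330,132) maps to y≈0.312, not 0.281, so the bottle seems to lean back. I'll check from the fixed cameras.

Run:
```python
from h import *
a=shot("scene");b=shot("side"); c=shot("wrist")
x=np.hstack([cv2.resize(a['pixels'][200:310,370:480],(400,400),interpolation=cv2.INTER_CUBIC),cv2.resize(b['pixels'][130:240,220:330],(400,400),interpolation=cv2.INTER_CUBIC)])
cv2.imwrite('pics/c3.png',x[:,:,::-1])
print(onz(c,330,132,.143),c['W'][:3,3],proj(c,[.612,.281,.143]),proj(a,[.612,.281,.143])-[370,200],proj(b,[.612,.281,.143])-[220,130])
```

```text
[0.61642674 0.31387223 0.143     ] [0.60958035 0.31183123 0.40278292] [323.3779992  180.45523291] [49.31656119 45.74108916] [58.91435174 39.56469103]
```

View pics/c3.png

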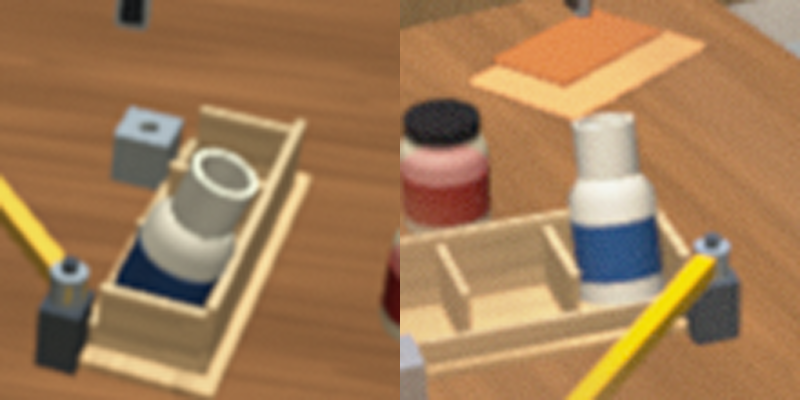

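```bash
cat >> h.py <<'E'
def tri(*L):
    A=np.zeros((3,3));B=np.zeros(3)
    for c,u,v in L:
        o,r=ray(c,u,v);M=np.eye(3)-np.outer(r,r);A+=M;B+=M@o
    X=np.linalg.solve(A,B); return X,[np.round(proj(c,X)-[u,v],1) for c,u,v in L]
E
python3 - <<'E'
from h import *
a=shot("scene");b=shot("side"); c=shot("wrist")
print(tri((a,431.9,247.3),(c,330,132)),tri((a,431.9,247.3),(c,330,132),(b,276.1,164.4)))
# ellipse of rim
h=rims(c,.143,(0,0,200),(180,40,255),300);print(h)
# limb of lower body in wrist view, front-most at (320,204)
for z in(.008,.02,.03,.04):print(z,onz(c,321,204,z).round(4))
E
```

```text
(array([0.61670725, 0.31296933, 0.14652252]), [array([0.3, 0. ]), array([0. , 1.3])]) (array([0.61760505, 0.31212748, 0.14516195]), [array([-0.1,  0.6]), array([1.3, 2.6]), array([-0.9, -0.5])])
[(array([330., 134.]), array([66., 68.]), array([0.6171, 0.3124, 0.143 ]))]
0.008 [0.6112 0.2393 0.008 ]
0.02 [0.6112 0.2415 0.02  ]
0.03 [0.6111 0.2433 0.03  ]
0.04 [0.6111 0.2451 0.04  ]
```

Request:
carry_out:
  increments:
    - [85,3,44,0,-0.14,0,0]
    - [85,3,44,0,-0.14,0,0]
    - [85,0,0,-40,0,0,0]
    - [85,0,0,-38,0,0,0]
    - [85,0,0,0,0,0,0]
    - [85,0,0,0,0,0,0]

```text
time_s: 8.7
eef_pos: [0.6167, 0.3287, 0.2052]
orientation: [-3.14, 0.281, 1.571]
ft_force: [0.5, 0.0, 0.8]
gripper_width: 0.0849
grasp_force: 0.0
```

Run:
```python
from h import *
c=shot("wrist","w4.png");s=observe(); print(s['eef_pos'],s['orientation'],s['ft_force'])
```

```text
[0.61781872 0.3288767  0.20761338] [3.13898168 0.27920176 1.56957303] [ 0.84071305 -0.71524593  0.36003655]
```

View pics/w4.png

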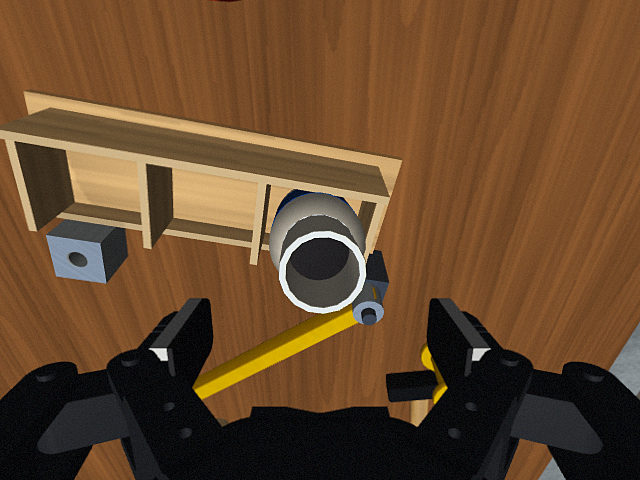

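Request:
carry_out:
  increments:
    - [85,0,-11,-38,0,0,0]
    - [85,0,-11,-38,0,0,0]
    - [85,0,0,0,0,0,0]
    - [85,0,0,0,0,0,0]
    - [35,0,0,0,0,0,0]
    - [35,0,0,0,0,0,0]
    - [35,0,0,0,0,0,0]
    - [35,0,0,0,0,0,0]

```text
time_s: 9.55
eef_pos: [0.6177, 0.3085, 0.1323]
orientation: [3.138, 0.278, 1.57]
ft_force: [-2.0, 3.4, 7.1]
gripper_width: 0.0465
grasp_force: 59.9
```

Lift along vertical, then untilt.

Request:
carry_out:
  increments:
    - [35,0,0,25,0,0,0]
    - [35,0,0,40,0,0,0]
    - [35,0,0,45,0,0,0]
    - [35,0,-10,0,0.14,0,0]
    - [35,0,-10,0,0.14,0,0]
    - [35,0,0,0,0,0,0]
    - [35,0,0,0,0,0,0]
    - [35,0,0,0,0,0,0]

```text
time_s: 10.35
eef_pos: [0.6166, 0.288, 0.2388]
orientation: [-3.141, 0.001, 1.572]
ft_force: [-1.2, -0.2, -3.5]
gripper_width: 0.046
grasp_force: 62.4
```

Run:
```python
from h import *
a=shot("scene");b=shot("side");c=shot("wrist");s=observe(); print(s['eef_pos'],s['orientation'],s['ft_force'],s['gripper_width'])
for n,k in(("scene",a),("side",b)):
  # blue band contour rotated-rect + centre-line
  bl,m=blobs(k,(105,120,40),(125,255,255),150); print(n,bl)
x=np.hstack([cv2.resize(a['pixels'][150:290,360:500],(400,400),interpolation=cv2.INTER_CUBIC),cv2.resize(b['pixels'][70:210,210:350],(400,400),interpolation=cv2.INTER_CUBIC)])
cv2.imwrite('pics/c5.png',x[:,:,::-1])
```

```text
[0.61663545 0.28832382 0.23881647] [-3.14093807e+00  7.01321585e-04  1.57271528e+00] [ 0.14575175 -0.01027854 -2.75351315] 0.046220797179133924
scene [(array([604.3,  13.6]), [592, 0, 26, 29, 572]), (array([158. ,  47.2]), [150, 32, 16, 32, 379]), (array([212.9,  49.6]), [203, 32, 19, 36, 554]), (array([123.5,  49.4]), [116, 39, 15, 22, 258]), (array([317.6,  57.5]), [311, 40, 14, 36, 407]), (array([502.7,  74.1]), [492, 57, 23, 35, 572]), (array([576.3,  80.7]), [565, 65, 23, 33, 544]), (array([521.3,  78.4]), [514, 66, 17, 26, 310]), (array([620.7,  85.9]), [612, 72, 20, 29, 375]), (array([560.6, 194.4]), [540, 177, 45, 38, 1313]), (array([420.2, 247.4]), [408, 237, 27, 19, 323])]
side [(array([277.6, 167.9]), [267, 160, 22, 16, 284]), (array([ 52.8, 174.8]), [36, 167, 31, 18, 407])]
```

View pics/c5.png

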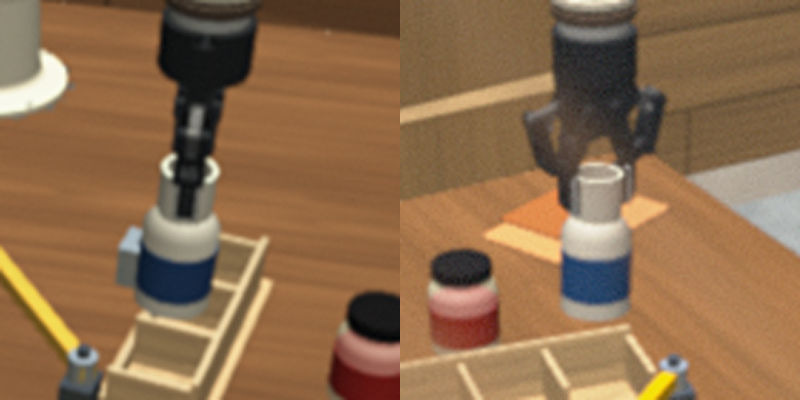

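Run:
```python
from h import *
a=shot("scene");b=shot("side");c=shot("wrist");s=observe()
X,e=tri((a,426.5,208.8),(b,280,131.2));print(X,e)
print(rims(c,.254,(0,0,200),(180,40,255),600))
for n,k in(("scene",a),("side",b)):
    r=proj(k,X);f=proj(k,X-[0,0,.09]); fy=proj(k,X-[0,.02,.09]);fx=proj(k,X-[.02,0,.09]); print(n,'rim',r,'band vertical',f,'20mm y',fy-f,'20mm x',fx-f)
print('obs band scene 420.2,247.4 side 277.6,167.9')
```

```text
[0.61894186 0.28657232 0.25241875] [array([-0.5,  0.5]), array([-0.4, -0.5])]
[(array([321., 352.]), array([119., 138.]), array([0.616 , 0.2894, 0.254 ]))]
scene rim [426.02378851 209.31413096] band vertical [422.10974497 241.00815497] 20mm y [-8.1253026  -1.09133763] 20mm x [ 0.73413381 -4.2589288 ]
side rim [279.59188623 130.71383075] band vertical [280.07700065 161.69132566] 20mm y [3.62118219 2.91174082] 20mm x [-6.57852674  1.68172052]
obs band scene 420.2,247.4 side 277.6,167.9
```

Request:
carry_out:
  increments:
    - [35,-4,-7,0,0,0,0]
    - [35,0,0,0,0,0,0]
    - [35,0,0,-20,0,0,0]
    - [35,0,0,-20,0,0,0]
    - [35,0,0,-10,0,0,0]
    - [35,0,0,-8,0,0,0]
    - [35,0,0,-7,0,0,0]
    - [35,0,0,0,0,0,0]
    - [35,0,0,0,0,0,0]

```text
time_s: 11.55
eef_pos: [0.6133, 0.2801, 0.175]
orientation: [3.141, -0.0, 1.571]
ft_force: [-0.6, 0.1, -2.9]
gripper_width: 0.0465
grasp_force: 62.5
```

Request:
carry_out:
  increments:
    - [35,0,0,-8,0,0,0]
    - [35,0,0,-8,0,0,0]
    - [35,0,0,-8,0,0,0]
    - [35,0,0,-8,0,0,0]
    - [35,0,0,-6,0,0,0]
    - [35,0,0,-4,0,0,0]
    - [35,0,0,0,0,0,0]
    - [35,0,0,0,0,0,0]
    - [35,0,0,0,0,0,0]

```text
time_s: 12.45
eef_pos: [0.6158, 0.2857, 0.1432]
orientation: [3.132, -0.011, 1.571]
ft_force: [-10.8, 11.1, 37.4]
gripper_width: 0.0463
grasp_force: 81.1
```

Request:
carry_out:
  increments:
    - [35,0,0,12,0,0,0]
    - [35,0,0,10,0,0,0]
    - [35,-4,5,0,0,0,0]
    - [35,0,0,0,0,0,0]
    - [35,0,0,0,0,0,0]
    - [35,0,0,0,0,0,0]

```text
time_s: 13.05
eef_pos: [0.6093, 0.2847, 0.1536]
orientation: [3.141, 0.0, 1.57]
ft_force: [4.0, 0.1, -3.8]
gripper_width: 0.0461
grasp_force: 67.4
```

Run:
```python
from h import *
a=shot("scene");b=shot("side");c=shot("wrist");s=observe(); print(s['eef_pos'],s['orientation'],s['ft_force'])
w=cv2.resize(c['pixels'][140:400,120:460],(520,398),interpolation=cv2.INTER_CUBIC)
x=cv2.resize(a['pixels'][180:300,370:454],(280,398),interpolation=cv2.INTER_CUBIC)
cv2.imwrite('pics/c6.png',np.hstack([w,x])[:,:,::-1])
yaw=-.19;Rm=np.array([[np.cos(yaw),-np.sin(yaw)],[np.sin(yaw),np.cos(yaw)]]);o=np.array([.5294,.2972])
for n,k,of,sc in(("w",c,(120,140),1.53),("s",a,(370,180),3.33)):
  for p in((.045,-.038,.028),(.123,-.038,.028),(.045,.038,.068),(.123,.038,.068),(.045,-.038,.06),(.123,-.038,.06)):
    q=proj(k,np.append(o+Rm@np.array(p[:2]),p[2])); print(n,p,((q-of)*sc).round(0))
```

```text
[0.60909653 0.28475518 0.15365268] [-3.14145115e+00  1.10617468e-04  1.57042965e+00] [-0.56257008  1.37331649 -3.4488405 ]
w (0.045, -0.038, 0.028) [217. 220.]
w (0.123, -0.038, 0.028) [378. 248.]
w (0.045, 0.038, 0.068) [231.  74.]
w (0.123, 0.038, 0.068) [436. 113.]
w (0.045, -0.038, 0.06) [206. 250.]
w (0.123, -0.038, 0.06) [387. 281.]
s (0.045, -0.038, 0.028) [118. 302.]
s (0.123, -0.038, 0.028) [ 88. 356.]
s (0.045, 0.038, 0.068) [216. 285.]
s (0.123, 0.038, 0.068) [189. 340.]
s (0.045, -0.038, 0.06) [122. 270.]
s (0.123, -0.038, 0.06) [ 91. 323.]
```

View pics/c6.png

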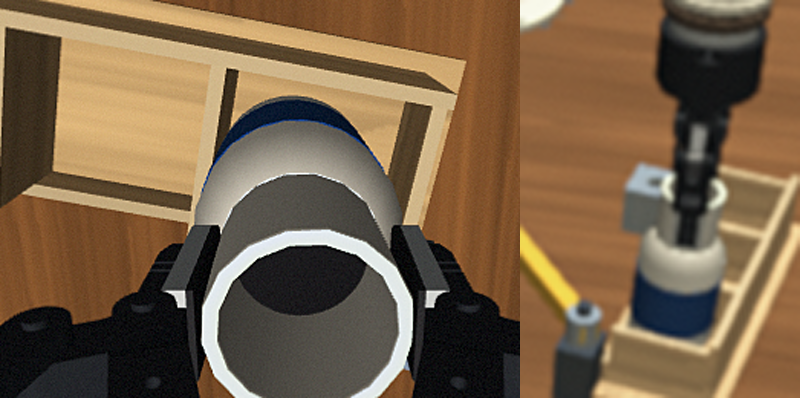

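Run:
```python
from h import *
c=shot("wrist");s=observe();e=s['eef_pos'];print(e)
yaw=-.19;Rm=np.array([[np.cos(yaw),-np.sin(yaw)],[np.sin(yaw),np.cos(yaw)]]);o=np.array([.5294,.2972])
def pr(n,p,z):
    q=onz(c,120+p[0]/1.53,140+p[1]/1.53,z);print(n,q.round(4),'rack',(Rm.T@(q[:2]-o)).round(4))
pr('foot back',(285,97),e[2]-.12)
pr('wall front-top L',(228,67),.068);pr('wall R',(440,104),.068);pr('wall top back mid',(235,57),.068)
pr('divider R edge',(223,95),.06);pr('div L',(208,90),.06);pr('end wall inner',(425,140),.06)
pr('lip inner bay1',(120,197),.028);pr('lip outer',(120,210),.028)
print(rims(c,e[2]+.0145,(0,0,200),(180,40,255),600))
```

```text
[0.60880645 0.28473009 0.15371503]
foot back [0.5992 0.3113 0.0337] rack [0.0659 0.027 ]
wall front-top L [0.5797 0.3287 0.068 ] rack [0.0434 0.0404]
wall R [0.6584 0.3148 0.068 ] rack [0.1234 0.0416]
wall top back mid [0.5824 0.3323 0.068 ] rack [0.0454 0.0445]
divider R edge [0.5762 0.3169 0.06  ] rack [0.0423 0.0282]
div L [0.5705 0.3188 0.06  ] rack [0.0363 0.029 ]
end wall inner [0.6554 0.2988 0.06  ] rack [0.1234 0.0253]
lip inner bay1 [0.5212 0.263  0.028 ] rack [-0.0016 -0.0351]
lip outer [0.5206 0.2565 0.028 ] rack [-0.001  -0.0417]
[(array([321., 351.]), array([121., 139.]), array([0.6084, 0.2864, 0.1682]))]
```

Request:
carry_out:
  increments:
    - [35,3,0,0,0.05,-0.03,0]
    - [35,0,-1,0,0,0,0]
    - [35,0,0,0,0,0,0]
    - [35,0,0,-8,0,0,0]
    - [35,0,0,-8,0,0,0]
    - [35,0,0,-4,0,0,0]
    - [35,0,0,0,0,0,0]
    - [35,0,0,0,0,0,0]
    - [35,0,0,0,0,0,0]

```text
time_s: 14.15
eef_pos: [0.6123, 0.2841, 0.1347]
orientation: [3.111, -0.05, 1.572]
ft_force: [-0.1, -0.3, -3.6]
gripper_width: 0.0463
grasp_force: 65.5
```

Below lip height with no contact. Lower the rest, then release.

Request:
carry_out:
  increments:
    - [35,0,0,-3,0,0,0]
    - [35,0,0,-2,0,0,0]
    - [35,0,0,-1,0,0,0]
    - [35,0,0,0,0,0,0]
    - [60,0,0,0,0,0,0]
    - [60,0,0,0,0,0,0]
    - [60,0,0,0,0,0,0]
    - [60,0,0,20,0,0,0]
    - [60,0,0,30,0,0,0]
    - [85,0,0,50,-0.05,0.03,0]

```text
time_s: 15.15
eef_pos: [0.6095, 0.2824, 0.2255]
orientation: [-3.133, 0.003, 1.569]
ft_force: [0.5, 0.4, -1.1]
gripper_width: 0.0728
grasp_force: 0.0
```

Request:
carry_out:
  increments:
    - [85,-20,-40,35,0,0,0]
    - [85,0,-20,0,0,0,0]
    - [85,0,0,0,0,0,0]
    - [85,0,0,0,0,0,0]
    - [85,0,0,0,0,0,0]

```text
time_s: 15.65
eef_pos: [0.594, 0.2294, 0.2582]
orientation: [-3.14, -0.0, 1.571]
ft_force: [0.3, 0.4, -0.6]
gripper_width: 0.0848
grasp_force: 0.0
```

Run:
```python
from h import *
c=shot("wrist","w7.png");a=shot("scene");s=observe(); print(s['eef_pos'],s['orientation'])
r=rims(c,.143,(0,0,200),(180,40,255),300);print(r)
print(tri((c,*r[0][0]),)[1] if 0 else '')
print('hole dark',blobs(c,(0,0,0),(180,255,45),60)[0])
b=shot("side")
print('scene brown',proj(a,[.59,-.178,.135]),'now',rims(a,.135,(0,0,180),(180,45,255),20),rims(b,.135,(0,0,180),(180,45,255),20))
```

```text
[0.59399695 0.22947113 0.25817708] [-3.14009988e+00  3.27527516e-05  1.57163569e+00]
[(array([345., 159.]), array([71., 73.]), array([0.609 , 0.2851, 0.143 ]))]

hole dark [(array([341.8, 156.2]), [315, 130, 53, 53, 2049]), (array([150. , 194.4]), [140, 172, 22, 49, 766]), (array([115.8, 192.3]), [109, 187, 16, 15, 137]), (array([377.5, 215. ]), [360, 205, 49, 32, 411]), (array([319.3, 418.7]), [0, 298, 640, 182, 63001])]
scene brown [248.55777454 220.56001224] now [(array([560., 449.]), array([ 7., 16.]), array([1.1466, 0.5639, 0.135 ])), (array([527., 451.]), array([ 9., 20.]), array([1.1636, 0.5108, 0.135 ])), (array([490., 435.]), array([ 6., 30.]), array([1.1456, 0.4506, 0.135 ])), (array([330., 407.]), array([ 9., 10.]), array([1.1508, 0.1784, 0.135 ])), (array([117., 363.]), array([ 6., 12.]), array([ 1.1469, -0.2401,  0.135 ])), (array([ 87., 363.]), array([ 7., 18.]), array([ 1.1619, -0.2954,  0.135 ])), (array([420., 265.]), array([10., 18.]), array([0.6817, 0.2899, 0.135 ])), (array([420., 246.]), array([10., 17.]), array([0.5993, 0.2832, 0.135 ])), (array([251., 238.]), a
[... 1870 characters left out ...]
, array([0.8594, 0.4408, 0.135 ])), (array([282.,  64.]), array([15., 33.]), array([1.0803, 1.1129, 0.135 ])), (array([273.,  44.]), array([ 6., 21.]), array([1.1812, 1.3835, 0.135 ])), (array([13., 99.]), array([ 17., 181.]), array([0.0508, 1.3086, 0.135 ])), (array([17., 24.]), array([ 6., 15.]), array([0.2269, 2.5786, 0.135 ])), (array([275.,  15.]), array([24., 41.]), array([1.455, 1.875, 0.135])), (array([193.,  11.]), array([ 22., 123.]), array([1.1269, 2.2048, 0.135 ])), (array([113.,   4.]), array([ 9., 27.]), array([0.807, 2.688, 0.135])), (array([34.,  6.]), array([14., 28.]), array([0.3845, 3.0245, 0.135 ])), (array([13.,  2.]), array([ 5., 13.]), array([0.283 , 3.2964, 0.135 ]))]
```

View pics/w7.png

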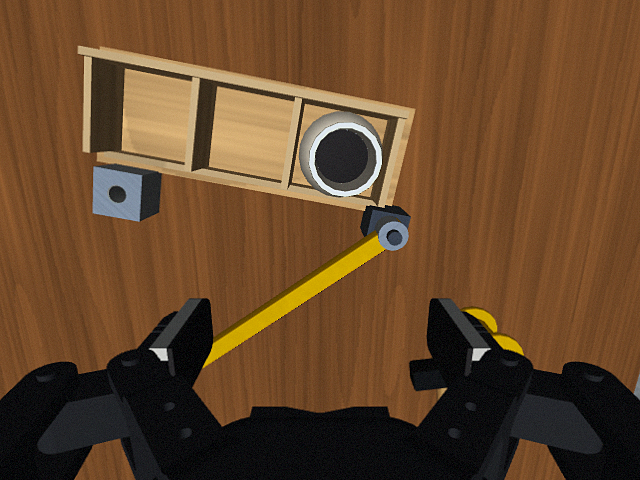

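Request:
carry_out:
  increments:
    - [85,0,-45,0,0,0,0]
    - [85,0,-45,0,0,0,0]
    - [85,0,-45,0,0,0,0]
    - [85,0,-45,0,0,0,0]
    - [85,0,-45,0,0,0,0]
    - [85,0,-45,0,0,0,0]
    - [85,0,-45,0,0,0,0]
    - [85,0,-35,0,0,0,0]
    - [85,0,0,0,0,0,0]
    - [85,0,0,0,0,0,0]

```text
time_s: 16.8
eef_pos: [0.5944, -0.1213, 0.2587]
orientation: [-3.141, -0.001, 1.57]
ft_force: [0.5, 0.3, 0.5]
gripper_width: 0.0851
grasp_force: 0.0
```

```bash
cat >> h.py <<'E'
def near(c,z,lo,hi,xy,rad=.08,amin=100):
    return [r for r in rims(c,z,lo,hi,amin) if np.hypot(*(r[2][:2]-xy))<rad]
E
python3 - <<'E'
from h import *
c=shot("wrist","w8.png");s=observe(); print(s['eef_pos'],s['orientation'])
print('brown',near(c,.135,(0,0,200),(180,40,255),[.59,-.178]))
for r in rims(c,.072,(70,60,30),(95,255,200),60): print('knob',r)
print('flange')
for r in rims(c,.030,(22,20,200),(35,90,255),60): print(r)
E
```

```text
[ 0.59442865 -0.12039354  0.25875937] [-3.14107975e+00 -8.62181049e-04  1.57123657e+00]
brown [(array([309., 313.]), array([55., 61.]), array([ 0.5856, -0.1767,  0.135 ]))]
knob (array([171., 262.]), array([26., 45.]), array([ 0.4609, -0.159 ,  0.072 ]))
knob (array([178., 157.]), array([29., 42.]), array([ 0.4767, -0.0678,  0.072 ]))
flange
(array([182., 252.]), array([45., 50.]), array([ 0.4553, -0.1637,  0.03  ]))
(array([190., 156.]), array([49., 56.]), array([ 0.4722, -0.0689,  0.03  ]))
```

Request:
carry_out:
  increments:
    - [85,-5,-28,0,0,0,0]
    - [85,-3,-28,0,0,0,0]
    - [85,0,0,-40,0,0,0]
    - [85,0,0,-40,0,0,0]
    - [85,0,0,-40,0,0,0]
    - [85,0,0,-21,0,0,0]
    - [85,0,0,0,0,0,0]
    - [85,0,0,0,0,0,0]

```text
time_s: 17.65
eef_pos: [0.587, -0.1761, 0.1188]
orientation: [3.141, 0.0, 1.573]
ft_force: [0.2, 0.2, 0.0]
gripper_width: 0.085
grasp_force: 0.0
```

Request:
carry_out:
  increments:
    - [35,0,0,0,0,0,0]
    - [35,0,0,0,0,0,0]
    - [35,0,0,0,0,0,0]
    - [35,0,0,0,0,0,0]
    - [35,0,0,10,0,0,0]
    - [35,0,0,20,0,0,0]
    - [35,0,0,35,0,0,0]
    - [35,0,0,40,0,0,0]
    - [35,0,0,30,0,0,0]
    - [35,0,0,10,0,0,0]

```text
time_s: 18.65
eef_pos: [0.5878, -0.178, 0.2677]
orientation: [3.135, 0.003, 1.571]
ft_force: [0.2, -0.5, -3.3]
gripper_width: 0.0463
grasp_force: 62.6
```

```bash
cat >> h.py <<'E'
def held(c,e):   # held bottle: rim centre and back edge of its foot seen by the wrist camera, for a TCP 15..19 mm below the rim
    g=c['pixels'][:,:,:].astype(int); print('rim',near(c,e[2]+.0165,(0,0,200),(180,40,255),e[:2],.03,400))
E
python3 - <<'E'
from h import *
c=shot("wrist","w9.png");s=observe();e=s['eef_pos'];print(e,s['gripper_width'],s['ft_force']);held(c,e)
# vertical column profile above the rim
im=c['pixels'];
for u in(290,305,320,335):print(u,[(v,im[v,u].tolist()) for v in range(130,260,6)])
E
```

```text
[ 0.58763088 -0.17789892  0.26722839] 0.046197017780121946 [ 0.64155108  0.03299245 -1.52317045]
rim [(array([320., 352.]), array([119., 137.]), array([ 0.5865, -0.1756,  0.2837])), (array([333., 330.]), array([126., 176.]), array([ 0.5909, -0.1676,  0.2837]))]
290 [(130, [133, 84, 47]), (136, [127, 80, 42]), (142, [123, 78, 41]), (148, [129, 83, 45]), (154, [125, 78, 36]), (160, [125, 79, 40]), (166, [131, 87, 49]), (172, [129, 86, 47]), (178, [127, 81, 44]), (184, [127, 79, 43]), (190, [126, 81, 45]), (196, [133, 89, 43]), (202, [132, 77, 35]), (208, [65, 34, 15]), (214, [69, 39, 21]), (220, [193, 137, 96]), (226, [121, 118, 107]), (232, [147, 143, 130]), (238, [164, 160, 141]), (244, [181, 173, 157]), (250, [200, 193, 178]), (256, [215, 206, 189])]
305 [(130, [107, 72, 44]), (136, [109, 70, 42]), (142, [102, 62, 35]), (148, [108, 67, 35]), (154, [107, 66, 38]), (160, [104, 66, 31]), (166, [108, 67, 45]), (172, [109, 71, 43]), (178, [108, 69, 36]), (184, [105, 65, 34]), (190, [111, 67, 36]), (196, [94, 96, 92]), (202, [65, 35, 13]), (208, [71, 38, 24]), (214, [178, 96, 47]), (220, 
[... 455 characters left out ...]
[61, 24, 8]), (214, [106, 109, 102]), (220, [123, 117, 108]), (226, [139, 134, 121]), (232, [166, 158, 144]), (238, [181, 175, 160]), (244, [199, 190, 177]), (250, [177, 184, 189]), (256, [98, 96, 87])]
335 [(130, [118, 75, 39]), (136, [115, 69, 31]), (142, [115, 76, 42]), (148, [119, 73, 40]), (154, [116, 74, 44]), (160, [117, 73, 40]), (166, [118, 75, 41]), (172, [122, 78, 48]), (178, [115, 72, 37]), (184, [121, 79, 42]), (190, [123, 80, 47]), (196, [123, 76, 35]), (202, [64, 31, 21]), (208, [63, 31, 16]), (214, [100, 49, 19]), (220, [114, 111, 102]), (226, [134, 129, 120]), (232, [157, 149, 138]), (238, [174, 165, 154]), (244, [193, 179, 169]), (250, [206, 200, 181]), (256, [95, 87, 80])]
```

Request:
carry_out:
  increments:
    - [35,-5,12,5,0,0,0]
    - [35,-8,24,5,0,0,0]
    - [35,-10,36,5,0,0,0]
    - [35,-10,42,0,0,0,0]
    - [35,-10,42,0,0,0,0]
    - [35,-8,42,0,0,0,0]
    - [35,-5,42,0,0,0,0]
    - [35,-2,42,0,0,0,0]
    - [35,0,42,0,0,0,0]
    - [35,0,42,0,0,0,0]

```text
time_s: 19.7
eef_pos: [0.5259, 0.1908, 0.2753]
orientation: [-3.136, 0.0, 1.571]
ft_force: [0.9, -0.1, -3.4]
gripper_width: 0.0461
grasp_force: 62.8
```

Request:
carry_out:
  increments:
    - [35,0,38,0,0,0,0]
    - [35,0,32,0,0,0,0]
    - [35,0,22,0,0,0,0]
    - [35,0,12,0,0,0,0]
    - [35,0,5,0,0,0,0]
    - [35,0,0,0,0,0,0]
    - [35,0,0,0,0,0,0]
    - [35,0,0,0,0,0,0]

```text
time_s: 20.5
eef_pos: [0.5285, 0.2968, 0.2781]
orientation: [-3.141, 0.0, 1.569]
ft_force: [0.3, 1.2, -4.1]
gripper_width: 0.0463
grasp_force: 62.8
```

Run:
```python
from h import *
c=shot("wrist","w10.png");s=observe();e=s['eef_pos'];print(e,s['gripper_width'],s['ft_force'],s['orientation']);held(c,e)
rim=np.array([e[0]-.001,e[1]+.0015,e[2]+.0165])
print('expect foot back edge',proj(c,rim+[0,.033,-.135]))
im=c['pixels']
m=cv2.cvtColor(im,cv2.COLOR_RGB2HSV)
for u in(300,312,320,328):print(u,[(v,m[v,u].tolist()) for v in range(176,216,4)])
cv2.imwrite('pics/c10.png',np.vstack([im[60:440,:,::-1]]))
```

```text
[0.52859823 0.29683803 0.27819205] 0.04615361948825423 [-0.80904045 -0.7589288  -4.10279283] [3.14154501e+00 1.91773938e-04 1.56944947e+00]
rim [(array([320., 352.]), array([119., 137.]), array([0.5274, 0.2995, 0.2947]))]
expect foot back edge [319.62260406 191.59889739]
300 [(176, [17, 118, 216]), (180, [17, 119, 205]), (184, [17, 118, 207]), (188, [18, 114, 214]), (192, [17, 116, 220]), (196, [18, 116, 233]), (200, [12, 58, 88]), (204, [10, 174, 69]), (208, [14, 198, 63]), (212, [12, 176, 71])]
312 [(176, [17, 113, 214]), (180, [18, 118, 211]), (184, [18, 121, 209]), (188, [18, 120, 204]), (192, [18, 115, 223]), (196, [33, 29, 88]), (200, [15, 221, 60]), (204, [10, 164, 67]), (208, [9, 194, 67]), (212, [7, 190, 59])]
320 [(176, [18, 123, 205]), (180, [18, 114, 220]), (184, [18, 115, 204]), (188, [17, 114, 208]), (192, [17, 116, 222]), (196, [26, 21, 85]), (200, [11, 179, 67]), (204, [14, 225, 59]), (208, [8, 173, 65]), (212, [10, 195, 106])]
328 [(176, [19, 116, 209]), (180, [18, 119, 218]), (184, [17, 118, 208]), (188, [18, 119, 212]), (192, [18, 119, 201]), (196, [23, 23, 87]), (200, [12, 188, 61]), (204, [14, 232, 55]), (208, [10, 179, 64]), (212, [6, 185, 51])]
```

View pics/c10.png

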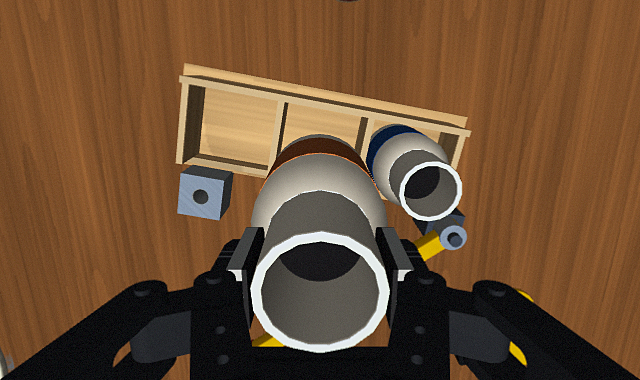

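Request:
carry_out:
  increments:
    - [35,1,3,-15,0,0,0]
    - [35,0,0,-30,0,0,0]
    - [35,0,0,-25,0,0,0]
    - [35,0,0,-10,0,0,0]
    - [35,0,0,0,0,0,0]
    - [35,0,0,-10,0,0,0]
    - [35,0,0,-10,0,0,0]
    - [35,0,0,-8,0,0,0]
    - [35,0,0,0,0,0,0]
    - [35,0,0,0,0,0,0]

```text
time_s: 21.55
eef_pos: [0.5293, 0.3008, 0.1701]
orientation: [-3.141, 0.0, 1.571]
ft_force: [-0.7, 0.0, -4.8]
gripper_width: 0.0464
grasp_force: 62.9
```

Request:
carry_out:
  increments:
    - [35,0,0,-10,0,0,0]
    - [35,0,0,-10,0,0,0]
    - [35,0,0,-10,0,0,0]
    - [35,0,0,-5,0,0,0]
    - [35,0,0,0,0,0,0]
    - [35,0,0,0,0,0,0]

```text
time_s: 22.15
eef_pos: [0.5295, 0.3008, 0.1351]
orientation: [-3.142, 0.0, 1.571]
ft_force: [0.7, -0.2, -4.1]
gripper_width: 0.046
grasp_force: 62.9
```

Request:
carry_out:
  increments:
    - [35,0,0,-4,0,0,0]
    - [35,0,0,-3,0,0,0]
    - [35,0,0,0,0,0,0]
    - [60,0,0,0,0,0,0]
    - [60,0,0,0,0,0,0]
    - [60,0,0,0,0,0,0]
    - [60,0,0,20,0,0,0]
    - [60,0,0,40,0,0,0]
    - [60,0,0,45,0,0,0]
    - [85,0,-40,25,0,0,0]

```text
time_s: 23.15
eef_pos: [0.5305, 0.2636, 0.263]
orientation: [3.135, -0.003, 1.575]
ft_force: [0.7, -1.9, -0.2]
gripper_width: 0.0727
grasp_force: 0.0
```

Request:
carry_out:
  increments:
    - [85,0,-20,0,0,0,0]
    - [85,0,0,0,0,0,0]
    - [85,0,0,0,0,0,0]
    - [85,0,0,0,0,0,0]

```text
time_s: 23.55
eef_pos: [0.5289, 0.2414, 0.2574]
orientation: [-3.14, -0.0, 1.571]
ft_force: [-0.8, 0.2, 0.1]
gripper_width: 0.0848
grasp_force: 0.0
```

Run:
```python
from h import *
c=shot("wrist","w11.png");s=observe();e=s['eef_pos'];print(e)
print('mouths',near(c,.143,(0,0,200),(180,40,255),[.57,.29],.1))
print('dark',[b for b in blobs(c,(0,0,0),(180,255,45),60)[0]])
```

```text
[0.52893251 0.24150776 0.2573614 ]
mouths [(array([446., 178.]), array([68., 74.]), array([0.6087, 0.2851, 0.143 ])), (array([320., 152.]), array([72., 74.]), array([0.5277, 0.3017, 0.143 ]))]
dark [(array([320.8, 151.3]), [294, 123, 52, 54, 1709]), (array([378.9, 160.1]), [370, 130, 36, 64, 316]), (array([435.1, 175. ]), [416, 150, 39, 49, 1372]), (array([216.9, 206.7]), [210, 184, 15, 49, 427]), (array([186.4, 204. ]), [180, 199, 16, 13, 97]), (array([438.1, 229.7]), [421, 217, 57, 34, 624]), (array([317.3, 419.3]), [0, 298, 640, 182, 61820])]
```

Request:
carry_out:
  increments:
    - [85,-10,-45,0,0,0,0]
    - [85,-10,-45,0,0,0,0]
    - [85,-10,-45,0,0,0,0]
    - [85,-10,-45,-10,0,0,0]
    - [85,-10,-40,-20,0,0,0]
    - [85,-5,-30,-30,0,0,0]
    - [85,0,0,0,0,0,0]
    - [85,0,0,0,0,0,0]
    - [85,0,0,0,0,0,0]

```text
time_s: 24.5
eef_pos: [0.4752, -0.0084, 0.199]
orientation: [3.14, 0.0, 1.572]
ft_force: [0.6, 0.3, 0.0]
gripper_width: 0.0852
grasp_force: 0.0
```

Run:
```python
from h import *
c=shot("wrist","w12.png");s=observe(); print(s['eef_pos'],s['orientation'])
for r in rims(c,.072,(70,60,30),(95,255,200),60): print('knob',r)
for r in rims(c,.030,(22,20,200),(35,90,255),60): print('flange',r)
b,m=blobs(c,(70,60,90),(95,255,255),60);print(b, [onz(c,*x[0],.072).round(4) for x in b])
```

```text
[ 0.47534617 -0.00827734  0.19922232] [3.13959514e+00 2.35997282e-04 1.57265743e+00]
knob (array([298., 395.]), array([28., 32.]), array([ 0.4568, -0.1387,  0.072 ]))
knob (array([316., 308.]), array([32., 50.]), array([ 0.4719, -0.0615,  0.072 ]))
flange (array([298., 387.]), array([44., 53.]), array([ 0.4547, -0.1633,  0.03  ]))
flange (array([317., 292.]), array([53., 57.]), array([ 0.4719, -0.0679,  0.03  ]))
[(array([316.1, 316.4]), [300, 302, 33, 30, 749])] [array([ 0.4718, -0.0687,  0.072 ])]
```

Request:
carry_out:
  increments:
    - [85,-2,-30,0,0,0,0]
    - [85,-1,-30,0,0,0,0]
    - [85,0,0,0,0,0,0]
    - [70,0,0,-45,0,0,0]
    - [70,0,0,-45,0,0,0]
    - [70,0,0,-35,0,0,0]
    - [70,0,0,-15,0,0,0]
    - [70,0,0,0,0,0,0]
    - [70,0,0,0,0,0,0]

```text
time_s: 25.45
eef_pos: [0.4724, -0.0686, 0.0591]
orientation: [3.14, 0.0, 1.572]
ft_force: [0.1, -0.4, 1.3]
gripper_width: 0.0702
grasp_force: 0.0
```

Request:
carry_out:
  increments:
    - [15,0,0,0,0,0,0]
    - [15,0,0,0,0,0,0]
    - [15,0,0,0,0,0,0]
    - [15,0,0,0,0,0,0]
    - [15,0,0,0,0,0,0]
    - [15,0,0,20,0,0,0]
    - [15,0,0,40,0,0,0]
    - [15,0,0,45,0,0,0]
    - [15,0,0,45,0,0,0]
    - [15,0,0,45,0,0,0]

```text
time_s: 26.45
eef_pos: [0.4708, -0.0691, 0.2548]
orientation: [-3.141, -0.0, 1.571]
ft_force: [1.3, -0.8, -1.1]
gripper_width: 0.0249
grasp_force: 59.0
```

Request:
carry_out:
  increments:
    - [15,4,20,0,0,0,0]
    - [15,6,35,0,0,0,0]
    - [15,8,45,0,0,0,0]
    - [15,8,48,0,0,0,0]
    - [15,8,48,0,0,0,0]
    - [15,8,48,0,0,0,0]
    - [15,8,45,0,0,0,0]
    - [15,5,40,0,0,0,0]
    - [15,2,28,0,0,0,0]
    - [15,0,13,0,0,0,0]

```text
time_s: 27.45
eef_pos: [0.5278, 0.303, 0.2526]
orientation: [-3.141, -0.0, 1.573]
ft_force: [-0.3, 0.1, -1.2]
gripper_width: 0.0251
grasp_force: 59.1
```

Request:
carry_out:
  increments:
    - [15,0,0,0,0,0,0]
    - [15,0,0,-15,0,0,0]
    - [15,0,0,-15,0,0,0]
    - [15,0,0,0,0,0,0]
    - [15,0,0,0,0,0,0]
    - [15,0,0,0,0,0,0]

```text
time_s: 28.05
eef_pos: [0.5287, 0.3003, 0.2235]
orientation: [3.141, -0.0, 1.57]
ft_force: [0.2, -0.2, -0.6]
gripper_width: 0.0249
grasp_force: 59.1
```

Run:
```python
from h import *
c=shot("wrist","w13.png");s=observe();e=s['eef_pos'];print(e,s['orientation'],s['gripper_width'])
print('mouths',near(c,.143,(0,0,190),(180,40,255),[.57,.29],.1))
print('knob top',rims(c,e[2]+.013,(70,60,60),(95,255,255),60))
print('flange',rims(c,e[2]-.058+.03,(22,20,180),(35,110,255),60))
```

```text
[0.52880389 0.30051702 0.22376835] [ 3.14050244e+00 -3.28338824e-04  1.57024526e+00] 0.0247817474731785
mouths [(array([456., 284.]), array([69., 78.]), array([0.6086, 0.2853, 0.143 ])), (array([448., 276.]), array([ 80., 108.]), array([0.6033, 0.2904, 0.143 ])), (array([320., 260.]), array([73., 76.]), array([0.5277, 0.301 , 0.143 ])), (array([331., 266.]), array([ 87., 128.]), array([0.5343, 0.2973, 0.143 ]))]
knob top [(array([319., 350.]), array([64., 72.]), array([0.5274, 0.3017, 0.2368]))]
flange [(array([320., 272.]), array([ 57., 117.]), array([0.5279, 0.3136, 0.1958]))]
```

Request:
carry_out:
  increments:
    - [15,0,0,-12,0,0,0]
    - [15,0,0,-10,0,0,0]
    - [15,0,0,-10,0,0,0]
    - [15,0,0,-8,0,0,0]
    - [15,0,0,-5,0,0,0]
    - [15,0,0,-3,0,0,0]
    - [15,0,0,0,0,0,0]
    - [15,0,0,0,0,0,0]

```text
time_s: 28.9
eef_pos: [0.529, 0.3012, 0.1786]
orientation: [3.14, -0.001, 1.571]
ft_force: [-6.3, -2.4, 16.2]
gripper_width: 0.0246
grasp_force: 60.7
```

Request:
carry_out:
  increments:
    - [50,0,0,0,0,0,0]
    - [50,0,0,0,0,0,0]
    - [50,0,0,0,0,0,0]
    - [50,0,0,30,0,0,0]
    - [50,0,0,45,0,0,0]
    - [85,0,-40,0,0,0,0]
    - [85,0,0,0,0,0,0]
    - [85,0,0,0,0,0,0]
    - [85,0,0,0,0,0,0]

```text
time_s: 29.8
eef_pos: [0.5278, 0.2611, 0.249]
orientation: [-3.14, 0.0, 1.571]
ft_force: [0.5, -0.4, -0.2]
gripper_width: 0.0846
grasp_force: 0.0
```

Run:
```python
from h import *
c=shot("wrist","w14.png");a=shot("scene");b=shot("side");s=observe();e=s['eef_pos'];print(e)
K=[]
for n,k,m in(("w",c,100),("scene",a,8),("side",b,15)):
    q=[r[0] for r in blobs(k,(60,60,30),(95,255,255),m)[0]]; t=proj(k,[.529,.301,.17]); q=[x for x in q if np.hypot(*(x-t))<25]; print(n,t,proj(k,[.529,.301,.191]),q)
print('top',near(c,.191,(70,60,90),(95,255,255),[.529,.30],.05))
print('flange',near(c,.149,(22,20,180),(35,110,255),[.529,.30],.05))
print('mouth',near(c,.143,(0,0,190),(180,40,255),[.61,.285],.05))
```

```text
[0.52797844 0.26135187 0.24931123]
w [323.85301692 192.73560213] [324.2795242  199.20639671] [array([322.6, 195.5])]
scene [431.19835601 220.82577936] [432.11633971 213.81034383] [array([430.8, 220.2])]
side [247.39422289 164.68734858] [247.05167863 157.48710303] [array([247.4, 163.8])]
top [(array([323., 197.]), array([48., 48.]), array([0.5283, 0.3019, 0.191 ]))]
flange [(array([328., 201.]), array([48., 70.]), array([0.532, 0.293, 0.149]))]
mouth [(array([450., 211.]), array([67., 74.]), array([0.6087, 0.2852, 0.143 ]))]
```

Request:
carry_out:
  increments:
    - [85,-8,-35,0,0,0,0]
    - [85,-8,-46,0,0,0,0]
    - [85,-8,-46,0,0,0,0]
    - [85,-8,-46,0,0,0,0]
    - [85,-8,-46,0,0,0,0]
    - [85,-8,-46,-10,0,0,0]
    - [85,-8,-46,-20,0,0,0]
    - [85,-8,-35,-20,0,0,0]
    - [85,-7,-20,0,0,0,0]
    - [85,0,0,0,0,0,0]

```text
time_s: 30.95
eef_pos: [0.4567, -0.1061, 0.1996]
orientation: [-3.14, -0.0, 1.568]
ft_force: [0.2, 0.1, -0.1]
gripper_width: 0.0851
grasp_force: 0.0
```

Request:
carry_out:
  increments:
    - [85,0,0,0,0,0,0]
    - [85,0,0,0,0,0,0]

```text
time_s: 31.15
eef_pos: [0.4581, -0.1036, 0.2008]
orientation: [3.141, -0.0, 1.572]
ft_force: [0.7, 0.4, -0.2]
gripper_width: 0.0854
grasp_force: 0.0
```

Run:
```python
from h import *
c=shot("wrist","w15.png");s=observe(); print(s['eef_pos'],s['orientation'])
b,m=blobs(c,(70,60,90),(95,255,255),60);print(b, [onz(c,*x[0],.072).round(4) for x in b])
for r in rims(c,.030,(22,20,200),(35,90,255),60): print('flange',r)
```

```text
[ 0.45808641 -0.10348169  0.20083329] [3.14077198e+00 1.02447663e-04 1.57262853e+00]
[(array([316.4, 315.9]), [300, 302, 33, 29, 739])] [array([ 0.4548, -0.1644,  0.072 ])]
flange (array([309., 398.]), array([29., 53.]), array([ 0.4474, -0.2727,  0.03  ]))
flange (array([317., 292.]), array([52., 57.]), array([ 0.4547, -0.1635,  0.03  ]))
```

Request:
carry_out:
  increments:
    - [70,-2,-30,0,0,0,0]
    - [70,-1,-31,0,0,0,0]
    - [70,0,0,0,0,0,0]
    - [70,0,0,-45,0,0,0]
    - [70,0,0,-45,0,0,0]
    - [70,0,0,-35,0,0,0]
    - [70,0,0,-17,0,0,0]
    - [70,0,0,0,0,0,0]
    - [70,0,0,0,0,0,0]

```text
time_s: 32.1
eef_pos: [0.4552, -0.1648, 0.0591]
orientation: [3.141, 0.0, 1.572]
ft_force: [0.2, -0.0, 0.2]
gripper_width: 0.0695
grasp_force: 0.0
```

Request:
carry_out:
  increments:
    - [15,0,0,0,0,0,0]
    - [15,0,0,0,0,0,0]
    - [15,0,0,0,0,0,0]
    - [15,0,0,0,0,0,0]
    - [15,0,0,0,0,0,0]
    - [15,0,0,20,0,0,0]
    - [15,0,0,40,0,0,0]
    - [15,0,0,45,0,0,0]
    - [15,0,0,45,0,0,0]
    - [15,0,0,45,0,0,0]

```text
time_s: 33.1
eef_pos: [0.454, -0.1653, 0.2552]
orientation: [-3.142, -0.0, 1.571]
ft_force: [0.7, -0.4, -1.1]
gripper_width: 0.0245
grasp_force: 59.0
```

Request:
carry_out:
  increments:
    - [15,10,15,10,0,0,0]
    - [15,18,28,10,0,0,0]
    - [15,22,40,0,0,0,0]
    - [15,22,42,0,0,0,0]
    - [15,22,42,0,0,0,0]
    - [15,20,42,0,0,0,0]
    - [15,18,42,0,0,0,0]
    - [15,13,42,0,0,0,0]
    - [15,7,42,0,0,0,0]
    - [15,3,42,0,0,0,0]

```text
time_s: 34.1
eef_pos: [0.6097, 0.2131, 0.2729]
orientation: [-3.141, 0.0, 1.571]
ft_force: [-0.0, 0.0, 0.1]
gripper_width: 0.0245
grasp_force: 59.1
```

Request:
carry_out:
  increments:
    - [15,0,35,0,0,0,0]
    - [15,0,25,0,0,0,0]
    - [15,0,13,0,0,0,0]
    - [15,0,0,-20,0,0,0]
    - [15,0,0,-20,0,0,0]
    - [15,0,0,-10,0,0,0]
    - [15,0,0,0,0,0,0]
    - [15,0,0,0,0,0,0]
    - [15,0,0,0,0,0,0]

```text
time_s: 35.0
eef_pos: [0.6103, 0.2844, 0.2251]
orientation: [3.139, -0.001, 1.57]
ft_force: [-0.6, 0.8, -0.7]
gripper_width: 0.0245
grasp_force: 59.1
```

Run:
```python
from h import *
c=shot("wrist","w16.png");s=observe();e=s['eef_pos'];print(e,s['orientation'],s['gripper_width'])
print('mouths',near(c,.143,(0,0,190),(180,40,255),[.61,.285],.05))
print('knob top',near(c,e[2]+.013,(70,60,60),(95,255,255),e[:2],.05,60))
```

```text
[0.61025148 0.28443321 0.2250008 ] [ 3.13921281e+00 -6.10990681e-04  1.57046850e+00] 0.024714603756646907
mouths [(array([319., 263.]), array([77., 78.]), array([0.609 , 0.2827, 0.143 ])), (array([355., 310.]), array([114., 229.]), array([0.6312, 0.2522, 0.143 ]))]
knob top [(array([319., 347.]), array([64., 72.]), array([0.609 , 0.2865, 0.238 ]))]
```

Request:
carry_out:
  increments:
    - [15,0,-1,-12,0,0,0]
    - [15,0,0,-10,0,0,0]
    - [15,0,0,-10,0,0,0]
    - [15,0,0,-8,0,0,0]
    - [15,0,0,-5,0,0,0]
    - [15,0,0,-4,0,0,0]
    - [15,0,0,0,0,0,0]
    - [15,0,0,0,0,0,0]

```text
time_s: 35.85
eef_pos: [0.6103, 0.284, 0.179]
orientation: [3.139, -0.001, 1.571]
ft_force: [-7.6, -2.0, 18.4]
gripper_width: 0.0247
grasp_force: 60.9
```

Request:
carry_out:
  increments:
    - [50,0,0,0,0,0,0]
    - [50,0,0,0,0,0,0]
    - [50,0,0,0,0,0,0]
    - [50,0,0,30,0,0,0]
    - [50,0,0,45,0,0,0]
    - [85,-45,-20,20,0,0,0]
    - [85,-45,-20,0,0,0,0]
    - [85,-45,-15,0,0,0,0]
    - [85,-35,0,0,0,0,0]
    - [85,0,0,0,0,0,0]

```text
time_s: 36.85
eef_pos: [0.4382, 0.2295, 0.267]
orientation: [-3.138, 0.0, 1.572]
ft_force: [1.0, 0.3, -0.0]
gripper_width: 0.085
grasp_force: 0.0
```

Request:
carry_out:
  increments:
    - [85,0,0,0,0,0,0]
    - [85,0,0,0,0,0,0]

```text
time_s: 37.05
eef_pos: [0.443, 0.2297, 0.2683]
orientation: [3.141, -0.0, 1.571]
ft_force: [-0.8, -0.0, -0.3]
gripper_width: 0.0848
grasp_force: 0.0
```

Run:
```python
from h import *
c=shot("wrist","w17.png");a=shot("scene");b=shot("side");s=observe();e=s['eef_pos'];print(e)
def cen(k,m,t):
    q=[r[0] for r in blobs(k,(60,60,30),(95,255,255),m)[0]]; q=[x for x in q if np.hypot(*(x-t))<12]; return q[0] if q else None
for P in([.529,.301,.17],[.6105,.2845,.17]):
    L=[(k,*cen(k,m,proj(k,P))) for k,m in((a,8),(b,15)) if cen(k,m,proj(k,P)) is not None]
    print('knob centre',tri(*L)[0].round(4),len(L))
hs=[x for x in blobs(c,(0,0,0),(180,255,60),40)[0]]
for x in hs:
    p=onz(c,*x[0],.044)
    if np.hypot(p[0]-.407,p[1]-.2465)<.03: print('hole',x,p.round(4))
print('side brown/hole',onz(b,216,228,.044))
```

```text
[0.44305628 0.22969191 0.26819201]
knob centre [0.5365 0.2977 0.1616] 2
knob centre [0.604  0.2857 0.1815] 2
hole (array([285.6, 168. ]), [262, 163, 47, 11, 134]) [0.4107 0.2706 0.044 ]
hole (array([278.6, 195. ]), [273, 186, 16, 15, 106]) [0.4034 0.2454 0.044 ]
side brown/hole [0.40431749 0.24432027 0.044     ]
```

Run:
```python
from h import *
c=shot("wrist");a=shot("scene");b=shot("side");print(observe()['eef_pos'])
I=cv2.INTER_CUBIC
A=cv2.resize(a['pixels'][195:275,395:475],(400,400),interpolation=I);B=cv2.resize(b['pixels'][130:210,225:305],(400,400),interpolation=I)
C=cv2.resize(c['pixels'][140:240,220:620],(800,200),interpolation=I)
cv2.imwrite('pics/c17.png',np.vstack([np.hstack([A,B]),C])[:,:,::-1])
for P in([.529,.301],[.6105,.2845]):
  for z in(.143,.149,.191): print(P,z,((proj(a,P+[z])-[395,195])*5).round(0),((proj(b,P+[z])-[225,130])*5).round(0),((proj(c,P+[z])-[220,140])*2).round(0))
```

```text
[0.44262325 0.22967596 0.26809619]
[0.529, 0.301] 0.143 [175. 173.] [114. 219.] [468. -13.]
[0.529, 0.301] 0.149 [176. 164.] [114. 209.] [475. -13.]
[0.529, 0.301] 0.191 [186.  94.] [110. 137.] [533. -14.]
[0.6105, 0.2845] 0.143 [129. 253.] [264. 196.] [708.  39.]
[0.6105, 0.2845] 0.149 [130. 243.] [264. 186.] [720.  41.]
[0.6105, 0.2845] 0.191 [139. 171.] [263. 115.] [827.  51.]
```

View pics/c17.png

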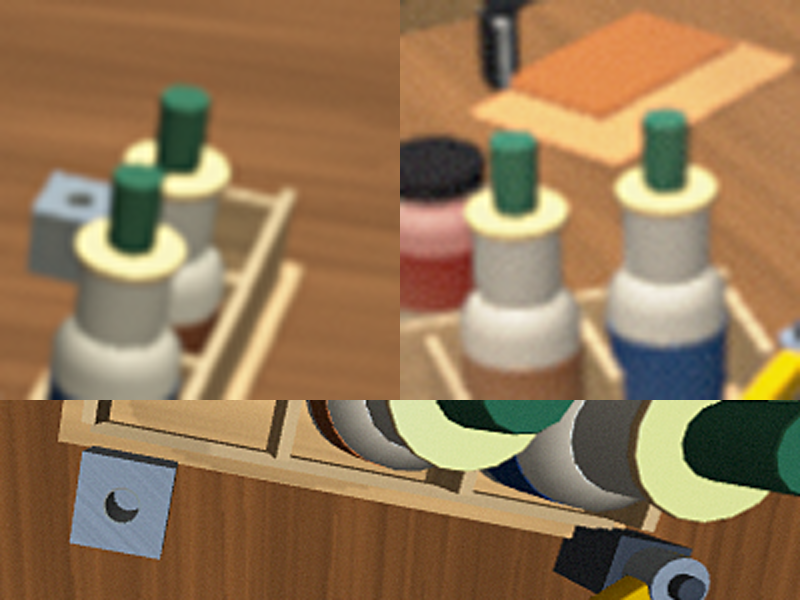

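Wrist/fixed views: both stoppers seated with flanges on rims; hole at about (281,192) in the wrist picture. Now for the pin.

Request:
carry_out:
  increments:
    - [85,0,-30,0,0,0,0]
    - [85,5,-46,2,0,0,0]
    - [85,5,-47,2,0,0,0]
    - [85,5,-47,2,0,0,0]
    - [85,5,-47,2,0,0,0]
    - [85,5,-47,2,0,0,0]
    - [85,5,-47,2,0,0,0]
    - [85,5,-47,0,0,0,0]
    - [85,5,-47,0,0,0,0]
    - [85,5,-47,0,0,0,0]

```text
time_s: 38.35
eef_pos: [0.4872, -0.2246, 0.2803]
orientation: [3.141, 0.0, 1.57]
ft_force: [0.2, 0.4, -0.1]
gripper_width: 0.0849
grasp_force: 0.0
```

Request:
carry_out:
  increments:
    - [85,10,-47,0,0,0,0]
    - [85,10,-42,0,0,0,0]
    - [85,5,-30,0,0,0,0]
    - [85,0,-15,0,0,0,0]
    - [85,0,0,0,0,0,0]
    - [85,0,0,0,0,0,0]

```text
time_s: 38.95
eef_pos: [0.5122, -0.3553, 0.2801]
orientation: [-3.141, -0.001, 1.571]
ft_force: [1.0, 0.1, 0.3]
gripper_width: 0.0848
grasp_force: 0.0
```

Run:
```python
from h import *
c=shot("wrist","w18.png");s=observe(); print(s['eef_pos'],s['orientation'])
h=cv2.cvtColor(c['pixels'],cv2.COLOR_RGB2HSV)
m=cv2.inRange(h,(0,150,90),(8,255,255))|cv2.inRange(h,(174,150,90),(180,255,255))
for k in cv2.findContours(m,cv2.RETR_EXTERNAL,cv2.CHAIN_APPROX_NONE)[0]:
    if cv2.contourArea(k)>80: 
        r=cv2.minAreaRect(k);print('red',r,onz(c,*r[0],.150).round(4)); print(cv2.approxPolyDP(k,4,True)[:,0].tolist())
        x,y,w,hh=cv2.boundingRect(k); print('V',[h[v,int(r[0][0])].tolist() for v in range(y,y+hh,4)])
```

```text
[ 0.51231433 -0.35491114  0.28031916] [-3.14154920e+00 -7.25180751e-04  1.57190379e+00]
red ((324.6936340332031, 306.5086364746094), (48.81035614013672, 32.084068298339844), 81.25383758544922) [ 0.5149 -0.4089  0.15  ]
[[334, 281], [311, 286], [309, 310], [316, 332], [342, 328]]
V [[104, 35, 81], [0, 255, 90], [0, 255, 92], [0, 220, 102], [1, 252, 95], [0, 255, 92], [1, 243, 238], [1, 236, 244], [0, 235, 243], [1, 234, 244], [0, 238, 243], [1, 244, 245], [1, 255, 245]]
```

Run:
```python
from h import *
c=shot("wrist");print(observe()['eef_pos'])
h=cv2.cvtColor(c['pixels'],cv2.COLOR_RGB2HSV); m=cv2.inRange(h,(0,150,170),(8,255,255))
k=max(cv2.findContours(m,cv2.RETR_EXTERNAL,cv2.CHAIN_APPROX_NONE)[0],key=cv2.contourArea)
M=cv2.moments(k);p=(M['m10']/M['m00'],M['m01']/M['m00']);print(p,onz(c,*p,.15))
q=np.array([onz(c,*x,.15)[:2]*1000 for x in k[:,0]],np.float32);print(cv2.minAreaRect(q))
```

```text
[ 0.51236305 -0.35477649  0.2804545 ]
(325.8426351499234, 317.0947690960823) [ 0.51604961 -0.41743857  0.15      ]
((516.0233764648438, -417.6506652832031), (22.59140396118164, 23.245906829833984), 9.472528457641602)
```

Request:
carry_out:
  increments:
    - [85,3,-32,0,0,0,0.085]
    - [85,2,-31,0,0,0,0.08]
    - [85,0,0,0,0,0,0]
    - [70,0,0,-45,0,0,0]
    - [70,0,0,-45,0,0,0]
    - [70,0,0,-40,0,0,0]
    - [70,0,0,-20,0,0,0]
    - [70,0,0,0,0,0,0]
    - [70,0,0,0,0,0,0]

```text
time_s: 39.95
eef_pos: [0.5178, -0.4185, 0.1314]
orientation: [3.141, 0.001, 1.737]
ft_force: [0.3, -0.4, 0.5]
gripper_width: 0.0699
grasp_force: 0.0
```

Request:
carry_out:
  increments:
    - [10,0,0,0,0,0,0]
    - [10,0,0,0,0,0,0]
    - [10,0,0,0,0,0,0]
    - [10,0,0,0,0,0,0]
    - [10,0,0,0,0,0,0]

```text
time_s: 40.45
eef_pos: [0.5177, -0.42, 0.1318]
orientation: [3.14, 0.002, 1.736]
ft_force: [-1.5, 1.2, 6.1]
gripper_width: 0.0234
grasp_force: 58.5
```

Request:
carry_out:
  increments:
    - [10,0,0,10,0,0,0]
    - [10,0,0,25,0,0,0]
    - [10,0,0,40,0,0,0]
    - [10,0,0,45,0,0,0]
    - [10,0,0,30,0,0,0]
    - [10,-3,15,0,0,0,0]
    - [10,-5,30,0,0,0,0]
    - [10,-5,40,0,0,0,0]
    - [10,-5,42,0,0,0,0]
    - [10,-5,42,0,0,0,0]

```text
time_s: 41.45
eef_pos: [0.4935, -0.2487, 0.2801]
orientation: [-3.141, -0.001, 1.735]
ft_force: [1.5, -0.2, -1.2]
gripper_width: 0.0234
grasp_force: 59.4
```

Request:
carry_out:
  increments:
    - [10,-5,42,0,0,0,0]
    - [10,-5,42,0,0,0,0]
    - [10,-5,42,0,0,0,0]
    - [10,-5,42,0,0,0,0]
    - [10,-3,42,0,0,0,0]
    - [10,0,38,0,0,0,0]
    - [10,0,27,0,0,0,0]
    - [10,0,15,0,0,0,0]
    - [10,0,5,0,0,0,0]
    - [10,0,0,0,0,0,0]

```text
time_s: 42.45
eef_pos: [0.471, 0.0449, 0.2802]
orientation: [-3.141, 0.0, 1.737]
ft_force: [1.1, -0.8, -0.5]
gripper_width: 0.0233
grasp_force: 59.4
```

Run:
```python
from h import *
c=shot("wrist","w19.png");s=observe();e=s['eef_pos'];print(e,s['orientation'],s['gripper_width'],s['ft_force'])
a=shot("scene");b=shot("side")
H=np.array([.6585,.214]);r=.2525
P=[H+r*np.array([np.cos(t),np.sin(t)]) for t in np.linspace(3.88,3.0128,11)]
print((np.array(P)*1000).round(0).tolist()); print((np.diff(P,axis=0)*1000).round(0).tolist())
# pin uprightness: handle and shank
for n,k in(("scene",a),("side",b)):
    q=[x for x in blobs(k,(0,170,90),(6,255,255),10)[0]]; t=proj(k,e); print(n,'handle exp',t,[x[0] for x in q if np.hypot(*(x[0]-t))<25],'tip exp',proj(k,e-[0,0,.1215]))
    g=cv2.cvtColor(k['pixels'],cv2.COLOR_RGB2HSV)
    for z in(.06,.08,.1):
        u,v=proj(k,e-[0,0,z]).round().astype(int); row=g[v,u-12:u+13,1]; print(z,u,v,row.tolist())
```

```text
[0.47110664 0.04427816 0.28021868] [-3.14132974e+00  3.90488331e-04  1.73584905e+00] 0.023439720970894577 [ 0.18616224 -0.74217645 -1.08319142]
[[472.0, 44.0], [458.0, 61.0], [445.0, 79.0], [434.0, 98.0], [425.0, 118.0], [418.0, 138.0], [412.0, 159.0], [408.0, 181.0], [406.0, 203.0], [406.0, 225.0], [408.0, 246.0]]
[[-14.0, 17.0], [-13.0, 18.0], [-11.0, 19.0], [-9.0, 20.0], [-7.0, 21.0], [-6.0, 21.0], [-4.0, 22.0], [-2.0, 22.0], [-0.0, 22.0], [2.0, 22.0]]
scene handle exp [339.84076449 161.78810695] [] tip exp [338.85139252 201.93398774]
0.06 339 182 [53, 45, 40, 31, 19, 15, 15, 14, 14, 18, 37, 28, 15, 18, 36, 35, 17, 18, 23, 25, 26, 29, 30, 31, 32]
0.08 339 189 [146, 146, 146, 147, 147, 149, 148, 138, 114, 85, 50, 20, 16, 22, 39, 57, 50, 46, 43, 39, 41, 37, 36, 35, 34]
0.1 339 195 [146, 147, 147, 145, 147, 146, 146, 149, 149, 142, 86, 19, 16, 20, 82, 140, 148, 147, 146, 148, 146, 149, 148, 145, 148]
side handle exp [273.27226474 171.34894704] [array([275.6, 171.2])] tip exp [274.42546922 218.64445964]
0.06 274 195 [74, 93, 102, 99, 20, 25, 27, 36, 39, 30, 20, 2, 14, 21, 25, 37, 35, 37, 36, 37, 35, 33, 36, 38, 38]
0.08 274 203 [109, 108, 104, 92, 80, 75, 43, 49, 121, 51, 11, 16, 14, 15, 26, 110, 153, 152, 165, 169, 156, 150, 144, 139, 144]
0.1 274 211 [108, 114, 112, 107, 109, 112, 108, 73, 28, 58, 9, 14, 22, 11, 11, 91, 153, 145, 151, 156, 130, 94, 69, 30, 15]
```

Request:
carry_out:
  increments:
    - [10,0,0,-25,0,0,0]
    - [10,0,0,-40,0,0,0]
    - [10,0,0,-30,0,0,0]
    - [10,0,0,-15,0,0,0]
    - [10,0,0,0,0,0,0]
    - [10,-14,17,0,0,0,0]
    - [10,-13,18,0,0,0,0]
    - [10,0,0,0,0,0,0]
    - [10,0,0,0,0,0,0]

```text
time_s: 43.5
eef_pos: [0.4452, 0.0789, 0.1715]
orientation: [3.139, 0.002, 1.736]
ft_force: [-0.5, -1.6, -1.8]
gripper_width: 0.0236
grasp_force: 59.5
```

Request:
carry_out:
  increments:
    - [10,-11,19,-1,0,0,0]
    - [10,-9,20,0,0,0,0]
    - [10,-7,21,0,0,0,0]
    - [10,-6,21,0,0,0,0]
    - [10,-4,22,0,0,0,0]
    - [10,-2,22,0,0,0,0]
    - [10,0,22,0,0,0,0]
    - [10,2,22,0,0,0,0]
    - [10,0,0,0,0,0,0]
    - [10,0,0,0,0,0,0]

```text
time_s: 44.5
eef_pos: [0.408, 0.2477, 0.1696]
orientation: [3.141, 0.001, 1.736]
ft_force: [0.5, -2.4, 0.9]
gripper_width: 0.0236
grasp_force: 59.6
```

Run:
```python
from h import *
c=shot("wrist","w20.png");a=shot("scene");b=shot("side");s=observe();e=s['eef_pos'];print(e,s['orientation'],s['ft_force'],s['gripper_width'])
for n,k in(("scene",a),("side",b),("wrist",c)):
    h=cv2.cvtColor(k['pixels'],cv2.COLOR_RGB2HSV); m=cv2.inRange(h,(20,150,60),(32,255,255)); m2=cv2.inRange(h,(0,170,60),(6,255,255))
    q=[(x[0],x[1][4]) for x in [(ce,st) for ce,st in blobs(k,(20,150,60),(32,255,255),15)[0]]]
    print(n,'bar exp',proj(k,[.53,.239,.074]),'band exp',proj(k,[.411,.2615,.074]),'yel',q)
    print('red',[(x[0],x[1][4]) for x in blobs(k,(0,170,60),(6,255,255),10)[0]])
```

```text
[0.40767149 0.24749187 0.16941099] [3.14121647e+00 7.91002301e-04 1.73452380e+00] [ 0.20120025 -2.60151601 -1.42732719] 0.023222212851897718
scene bar exp [404.02673271 248.54819526] band exp [416.77120516 227.10878897] yel [(array([403. , 251.4]), 306), (array([327. , 305.7]), 711)]
red [(array([352.1,   5.6]), 157), (array([374.2,   6.2]), 184), (array([545.4,  11. ]), 57), (array([336.1,  57. ]), 546), (array([147.7,  85. ]), 92), (array([182.1,  87. ]), 102), (array([198.,  90.]), 87), (array([245.9,  93.5]), 95), (array([286.8,  97. ]), 99), (array([303.9,  97. ]), 116), (array([323.1, 101.8]), 86), (array([512.2, 117. ]), 120), (array([573.9, 122.7]), 80), (array([488.6, 284.6]), 293)]
side bar exp [259.71504735 206.38705819] band exp [214.82073105 214.43361129] yel [(array([262.2, 208.2]), 654), (array([365.7, 220.5]), 489), (array([209.6, 216.8]), 20)]
red [(array([213.6, 178.5]), 41), (array([232.8, 184.9]), 78)]
wrist bar exp [505.44912113 294.79312259] band exp [329.64136207 232.3671837 ] yel [(array([307.4, 220.4]), 371), (array([486.6, 283.7]), 8879), (array([633.1, 432.9]), 270)]
red [(array([325.4, 228.1]), 632), (array([319.4, 335.7]), 6623)]
```

Request:
carry_out:
  increments:
    - [10,0,-1,-4,0,0,0]
    - [10,0,0,-4,0,0,0]
    - [10,0,0,-4,0,0,0]
    - [10,0,0,0,0,0,0]
    - [10,0,0,0,0,0,0]

```text
time_s: 45.15
eef_pos: [0.4066, 0.2475, 0.1565]
orientation: [-3.14, 0.0, 1.736]
ft_force: [-0.2, -1.5, -2.3]
gripper_width: 0.0236
grasp_force: 59.4
```

Request:
carry_out:
  increments:
    - [10,0,0,-6,0,0,0]
    - [10,0,0,-6,0,0,0]
    - [10,0,0,-6,0,0,0]
    - [10,0,0,-6,0,0,0]
    - [10,0,0,-3,0,0,0]
    - [10,0,0,0,0,0,0]
    - [10,0,0,0,0,0,0]

```text
time_s: 45.85
eef_pos: [0.4067, 0.2476, 0.1298]
orientation: [-3.14, 0.0, 1.736]
ft_force: [-0.6, -1.9, -1.4]
gripper_width: 0.0234
grasp_force: 59.5
```

Request:
carry_out:
  increments:
    - [10,0,0,-2,0,0,0]
    - [10,0,0,-1,0,0,0]
    - [10,0,0,0,0,0,0]
    - [10,0,0,0,0,0,0]

```text
time_s: 46.25
eef_pos: [0.4075, 0.2478, 0.1278]
orientation: [3.141, -0.0, 1.736]
ft_force: [-3.1, -2.5, 5.1]
gripper_width: 0.0232
grasp_force: 60.1
```

Contact with the hole floor at the expected depth. Release and back off.

Request:
carry_out:
  increments:
    - [50,0,0,0,0,0,0]
    - [50,0,0,0,0,0,0]
    - [50,0,0,0,0,0,0]
    - [50,0,0,20,0,0,0]
    - [50,0,0,45,0,0,0]
    - [85,0,0,45,0,0,0]
    - [85,0,-40,20,0,0,0]
    - [85,0,-20,0,0,0,0]
    - [85,0,0,0,0,0,0]
    - [85,0,0,0,0,0,0]

```text
time_s: 47.25
eef_pos: [0.4071, 0.1879, 0.2569]
orientation: [-3.141, -0.001, 1.735]
ft_force: [-0.5, 0.3, 0.3]
gripper_width: 0.0852
grasp_force: 0.0
```

Run:
```python
from h import *
c=shot("wrist","w21.png");a=shot("scene");b=shot("side");s=observe();print(s['eef_pos'],s['ft_force'])
h=cv2.cvtColor(c['pixels'],cv2.COLOR_RGB2HSV); m=cv2.inRange(h,(0,150,170),(8,255,255))
for k in cv2.findContours(m,cv2.RETR_EXTERNAL,cv2.CHAIN_APPROX_NONE)[0]:
    if cv2.contourArea(k)>80:
        q=np.array([onz(c,*x,.146)[:2]*1000 for x in k[:,0]],np.float32);print('handle top',cv2.minAreaRect(q))
for n,k in(("scene",a),("side",b)):
    print(n,'bar',[x[0] for x in blobs(k,(20,150,60),(32,255,255),100)[0]]); t=proj(k,[.407,.247,.1235]);print('handle exp',t,[x[0] for x in blobs(k,(0,170,60),(6,255,255),10)[0] if np.hypot(*(x[0]-t))<15])
    for P in([.529,.301,.17],[.6105,.2845,.17]):
        t=proj(k,P);print('knob',t,[x[0] for x in blobs(k,(60,60,30),(95,255,255),8)[0] if np.hypot(*(x[0]-t))<10])
```

```text
[0.40677446 0.1883846  0.256524  ] [ 0.42710369 -0.58727447 -0.54671227]
handle top ((403.7074279785156, 229.14590454101562), (22.179847717285156, 21.355993270874023), 9.340612411499023)
scene bar [array([402.4, 250.5]), array([327. , 305.6])]
handle exp [413.48725085 210.8281987 ] [array([407.7, 209.7])]
knob [431.19835601 220.82577936] [array([425.9, 228.4])]
knob [421.89835783 236.51180039] [array([425.9, 228.4])]
side bar [array([263.2, 208.5]), array([365.6, 220.5])]
handle exp [214.21365099 200.6836226 ] [array([215.5, 197.6])]
knob [247.39422289 164.68734858] [array([247.4, 163.8])]
knob [277.63176796 160.14869388] [array([277.6, 159.2])]
```

Run:
```python
from h import *
c=shot("wrist");a=shot("scene");b=shot("side")
def red(k,t,V=60):
    x=[x for x in blobs(k,(0,150,V),(8,255,255),10)[0] if np.hypot(*(x[0]-t))<15][0];return x
x=red(a,[408,210]);y=red(b,[215,198]);print(x,y);print('handle centre',tri((a,*x[0]),(b,*y[0])))
# top face: wrist bright + side bright
h=[red(k,t,V)[0] for k,t,V in((b,[215,194],170),)] if len([1 for q in blobs(b,(0,150,170),(8,255,255),10)[0] if np.hypot(*(q[0]-[215,194]))<15]) else None
m=max((q for q in blobs(c,(0,150,170),(8,255,255),80)[0]),key=lambda q:q[1][4])[0];print(m,h)
if h is not None: print('top',tri((c,*m),(b,*h[0])))
print(observe()['time_s'])
```

```text
(array([407.8, 209.7]), [403, 201, 10, 19, 156]) (array([215.6, 202.4]), [211, 194, 11, 19, 156])
handle centre (array([0.40537669, 0.23165081, 0.12536963]), [array([ 0.4, -0.4]), array([0.4, 0.5])])
[327.  183.8] [array([215.7, 197.4])]
top (array([0.4041517 , 0.22880198, 0.1427666 ]), [array([0.6, 0.3]), array([-0.2,  0. ])])
47.55
```

```bash
python3 -c "
from rig import *
print(hand_in())"
```

```text
the job is handed in; nothing more can be done
None
```

I handed the job in at about 48 s: both dye bottles on the bench (brown and blue) are upright in the rack and corked, and the keeper bar is shut. The pin is down to the hole floor; the spring leans it slightly outward, but the bar was still shut when I last checked. The red-band bottle was absent; the blue bottle first went in tilted against the lip and was re-set upright.

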